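# Fetch dropped sweet tins with the reacher and clip it away

## Task

Some sweet tins have slipped under the low glass shelf on the counter. Use the reacher to pull out every tin that is there and set them all in the shallow wooden tray, resting on its floor and not on top of one another, without touching a tin with the gripper's own fingers. Then put the reacher away by snapping its tube fully home in both spring clips of its holder, the handle midway between the clips, and leave the duck, calculator and spray bottle where they stand.

Things in the scene. Friction and masses are not known exactly. Their poses are not given: they have to be found in the camera images.
- reacher_grip (a point): Where to hold the reacher: half-way up its orange handle, midway between the handle's back and the face of the black trigger bar when that is out. x runs along the tube to the jaws, y from handle to trigger, z up. Handle: x -60 to +60, 34 mm high, back face at y -26. Trigger bar: 74 mm long, 27 high, outer face at y +26: together 52 mm wide, 40 mm with the trigger fully squeezed.
- reacher: The whole reacher: 445 mm long, about 230 g, lying flat on its side, axes as reacher_grip; origin on the underside, 17 mm below the tube's axis and under it, at the handle's middle. Tube 14 mm in diameter along x from -112 to +240, its axis at reacher_grip's y -6 and height; jaw block 30 x 36 x 32 mm at x +233 to +263. Centre of mass about 30 mm ahead of the origin.
- reacher_trigger (a joint): Trigger of the reacher: 0 out (spring), 0.012 m fully squeezed (it moves along the reacher's -y). Starts to move at 13 N, needs 18 N at the end; squeezed about 3 mm it holds level in the grip with the jaws still wide. Gap between the pads about 72 mm at 0, 57 at 0.0035, 40 at 0.0074, 19 at 0.012. Jaws on a tin stop it at about 0.0075; 35 N on the trigger then pinches with about 3 N.
- reacher_jaws (a point): Point midway between the reacher's jaw pads, on the tube's axis, 315 mm ahead of reacher_grip and at its y -6; same axes. The pads (grey arms with black rubber, reaching 12 mm above and below this point, 21 mm ahead of and behind it) open and close in the reacher's x-y plane. Open, the jaws are about 92 mm wide outside.
- reacher_front (a point): Point on the axis of the reacher's tube 85 mm ahead of the handle's middle: where the front clip takes it.
- reacher_rear (a point): Point on the axis of the reacher's tube 85 mm behind the handle's middle: where the rear clip takes it.
- shelf: Low fixed glass shelf; origin on the counter under its middle, z up, x from its open front to its back, y along its width. Glass 250 mm deep (x), 400 mm wide (y), underside 75 mm and top 83 mm above the counter, on four posts of 16 mm diameter at x +-113, y +-188 mm; all sides open below the glass. Small cartons stand on top at the back (x above 65 mm).
- tin_red_center (a point): Red round sweet tin, 40 mm in diameter, 28 mm high, about 25 g, upright; this point is its centre, 14 mm above its underside. Starts on the counter under the glass shelf, between 35 and 165 mm behind the front edge. May be absent (None).
- tin_green_center (a point): Green round sweet tin, 40 mm in diameter, 28 mm high, about 25 g, upright; this point is its centre, 14 mm above its underside. Starts on the counter under the glass shelf, between 35 and 165 mm behind the front edge. May be absent (None).
- tin_blue_center (a point): Blue round sweet tin, 40 mm in diameter, 28 mm high, about 25 g, upright; this point is its centre, 14 mm above its underside. Starts on the counter under the glass shelf, between 35 and 165 mm behind the front edge. May be absent (None).
- tin_yellow_center (a point): Yellow round sweet tin, 40 mm in diameter, 28 mm high, about 25 g, upright; this point is its centre, 14 mm above its underside. Starts on the counter under the glass shelf, between 35 and 165 mm behind the front edge. May be absent (None).
- tin_white_center (a point): White round sweet tin, 40 mm in diameter, 28 mm high, about 25 g, upright; this point is its centre, 14 mm above its underside. Starts on the counter under the glass shelf, between 35 and 165 mm behind the front edge. May be absent (None).
- tin_red: the red tin's body; origin at the centre of its underside
- tin_green: the green tin's body; origin at the centre of its underside
- tin_blue: the blue tin's body; origin at the centre of its underside
- tin_yellow: the yellow tin's body; origin at the centre of its underside
- tin_white: the white tin's body; origin at the centre of its underside
- tray: Shallow wooden tray, fixed on the counter; origin under its middle, z up. Outside 150 mm (x) by 240 mm (y), 22 mm high, walls and floor 4 mm thick, open on top.
- clip_holder: Fixed holder of the reacher: steel strip 235 (x) x 50 mm (y), 10 mm thick, with two spring clips opening upward at x +85 and -85 mm. Origin under its middle, z up, x along the tube when home (jaws to +x or -x). Each clip: two sprung leaves 16 mm wide (x), mouth 22 mm wide at height 63, throat 8 mm at 51; tube axis home at height 45, y 0. Pressing both clips in takes about 10 N.
- duck: Rubber duck, a bystander; origin under its middle
- calculator: Calculator, a bystander; origin under its middle
- spray_bottle: Spray bottle, a bystander; origin under its middle
Mind the look-alikes: they are no part of the job. There is more than one size of the clip_holder; the job needs the largest.

How it is judged:
By the outcome, as a careful person would: the job done as asked, in the order asked, and still so for the second after the job is handed in, with the robot touching nothing.
Of tin_red, tin_green, tin_blue, tin_yellow, tin_white only 3 to 5 are there at a start; the rules pass over those that are not, and their reading is None.
At some moment in a run one of tin_red, tin_green, tin_blue, tin_yellow, tin_white may be knocked a few centimetres aside while the robot is not near it.
It also fails if it takes over 210 s, if anything falls off the work surface, if the arm or the gripper's body presses on something with over 40 N, if the wrist force passes 120 N, or if a joint passes its speed limit or range.

## Robot

A 6-joint arm with a two-finger parallel gripper is mounted at the origin on the work surface. World frame = base frame: x ahead of the robot, y to its left, z up, the work surface at z = 0. Lengths are in m, angles in rad, forces in N, time in s.
With the tool pointing down it reaches from about 0.25 to 0.725 m from the base axis. Payload 4 kg.
Tool frame: the origin (TCP) lies between the finger pads; the fingertips stand 11 mm ahead of it and the grasp point (between the pads) lies 8 mm behind it (bot.tip_extent is the distance from the TCP to the fingertips, in m); z points along the fingers, y is the line along which they close (so a half turn about z gives the same grasp; the last joint's range is limited). The gripper opens to 85 mm and grips with 20 to 120 N. Pads are 22 mm wide; open, the fingers measure 114 mm over their backs; the gripper's body (76 mm by 85 mm) begins 54 mm behind the grasp point. The pads swing forward as they close: fully open they stand 13 mm farther back than shut.
Start: joints at [1.315, 0.241, 0.005, 1.335, 0, 1.571], TCP at [0.127, 0.484, 0.215] pointing down, gripper open.
Joint ranges: [-2.72, 2.72], [-1.05, 1.87], [-1.09, 1.28], [-1.99, 2.15], [-1.42, 1.44], [-3.14, 3.14]. Speed limits (rad/s): [2.79, 2.79, 3.14, 3.14, 3.14, 3.14].

## Interface

Orientations are given as a unit quaternion [x, y, z, w].
In Python, from workcell import bot gives the robot as it stands. The module is installed in compiled form; this text tells all that it offers.
- The arm moves only by the tool drive_tool, never from a script. Its argument "rows" is a list of rows, each an object of numbers: "dx", "dy", "dz": the shift along the tool's x, y, z in units of 50 mm (1.0 is 50 mm); "wx", "wy", "wz": the turn, a rotation vector about the tool's x, y, z in units of 5 degrees (1.0 is 5 degrees); "hand": the finger opening in mm, from 0 to 85.4. A call has 1 to 20 rows; each row is the pose to reach, as a shift and turn from the pose commanded when the call began, along the tool's axes at that moment; what a row does not reach only later rows make up. A row lasts 1/10 s, in which the tool goes at most 50 mm and 8.59 degrees, less where a joint would pass 70% of its speed; a pose out of reach is approached as far as the arm can. A call with a gripper value outside its range is refused whole. The fingers move at their own pace and stop on an object; the grip force is fixed at half the most. Time passes only in rows, so rows that repeat a pose let the fingers close. It gives the time, the measured TCP pose, the force, the opening and the grip force at its end, in the units of the state.
- bot.get_obs(): the state, without advancing time (a new reading comes with each control period).
- bot.camera(name): name is "scene" or "top"; returns the picture (400x640x3 uint8, red, green, blue); there is no depth.
- bot.get_calibration(name): a dict with "vfov" (degrees; the focal length in pixels is half the picture's height over the tangent of half this angle, whatever the lens; pixels are square), "cx", "cy" (the principal point, pixels), "k1" (the pictures are not rectified: a ray, as slopes to the right and down, at radius r is drawn at 1 + k1 r^2 times it, then the intrinsics apply), "origin" and "rotation" of the camera in the world. Camera axes: x right, y up, looking along -z (the intrinsics and any distortion apply to the point x, -y, -z); pixel columns grow to the right and rows downward; lengths in m; the calibration is good to about 2 mm. A picture is of the moment at which its call begins. get_calibration takes no time and is no camera call.
- bot.job_done(): hands the job in; it is judged then, once.
Trained networks look in the newest picture that a camera, given by its name, has taken for a name from the list of things; names that differ only in an ending like _2 or _b are one class to them, and where a whole thing is asked for, a point or a joint stands for the part that bears it (a point fixed in the world has none). Each returns a list of dicts, best first, with "score" (0 to 1); they miss things now and then, are a little off and sometimes report something else, mostly with a low value. They report only what shows in the picture. A call takes as long as a camera call. They do not tell look-alikes from the thing itself.
- bot.look_for(camera, thing): "extent" ([centre column, centre row, width, height] in pixels, round what is visible of it).
- bot.outline_of(camera, thing): "region" (400x640 bool, what is visible of it) and "extent" ([centre column, centre row, width, height] in pixels, round what is visible of it).
The state is a dict: "clock": time; "joint_pos": joint angles; "joint_vel": joint speeds; "tau": joint torques, N m; "eef_pos": TCP position; "tool_rot": TCP orientation; "ft_force": force on the tool from outside, world axes, zero at the start; "ft_torque": the same for the moment, N m; "grip_width": finger opening in m; "grasp_force": force on a finger pad.
Only numpy, scipy, OpenCV 4.12 (cv2) and the standard library are available. Lean on these libraries where they do the work, as an engineer would, in place of code of your own. Each camera call takes 0.05 s, during which the arm holds its last target. There are 200 camera calls.

## Working session

There is one attempt and no reset: what is moved stays moved. The work goes in short steps, Python scripts to look and compute and a tool call to move; the robot and the scene stay as the last step left them, time stands still between calls to the robot, and variables do not carry over. Pictures are saved under pics/ and viewed, at most 14 in all, crops included, and the job is handed in when it is done.

Besides the shell and the picture viewer there is one more tool, called after "Call:" as name(argument=value, ...), one argument or row to a line, values as JSON. drive_tool: Moves the arm, as the interface text tells. Its arguments: {"type":"object","properties":{"rows":{"type":"array","items":{"type":"object","properties":{"dx":{"type":"number"},"dy":{"type":"number"},"dz":{"type":"number"},"wx":{"type":"number"},"wy":{"type":"number"},"wz":{"type":"number"},"hand":{"type":"number"}}}}},"required":["rows"]}

```bash
mkdir -p pics
cat > h.py <<'E'
import numpy as np, cv2
from workcell import bot
from scipy.spatial.transform import Rotation as R
def cal(n):
    c=bot.get_calibration(n); f=200/np.tan(np.radians(c['vfov'])/2)
    Rm=np.array(c['rotation']); 
    if Rm.size==4: Rm=R.from_quat(Rm).as_matrix()
    return c,f,Rm.reshape(3,3),np.array(c['origin'])
def px2w(n,uv,z):
    c,f,Rm,o=cal(n); K=np.array([[f,0,c['cx']],[0,f,c['cy']],[0,0,1]])
    p=cv2.undistortPoints(np.array(uv,float).reshape(-1,1,2),K,np.array([c['k1'],0,0,0.]),None)[:,0] 
    d=np.c_[p[:,0],-p[:,1],-np.ones(len(p))]@Rm.T
    return o+d*((z-o[2])/d[:,2])[:,None]
def w2px(n,P):
    c,f,Rm,o=cal(n); q=(np.atleast_2d(P)-o)@Rm; s=np.c_[q[:,0],-q[:,1]]/-q[:,2:]
    s=s*(1+c['k1']*(s**2).sum(1))[:,None]
    return s*f+[c['cx'],c['cy']]
def save(n,name,crop=None,k=1):
    im=bot.camera(n)[...,::-1]
    if crop: im=im[crop[1]:crop[3],crop[0]:crop[2]]
    im=cv2.resize(im,None,fx=k,fy=k,interpolation=cv2.INTER_CUBIC); cv2.imwrite('pics/'+name+'.png',im)
E
python3 - <<'E'
from h import *
for n in ['top','scene']:
    save(n,n+'0'); c=bot.get_calibration(n); print(n,c)
    for t in ['reacher','reacher_jaws','reacher_trigger','shelf','tin_red','tin_green','tin_blue','tin_yellow','tin_white','tray','clip_holder','duck','calculator','spray_bottle']:
        print(t,[(round(d['score'],2),np.round(d['extent']).astype(int).tolist()) for d in bot.look_for(n,t)][:5])
print(bot.get_obs())
E
```

```text
top {'vfov': 46.1772454106117, 'cx': 320.34066260235215, 'cy': 197.79939364026256, 'k1': -0.12433467378345953, 'origin': array([ 0.33018821, -0.06638189,  1.59827693]), 'rotation': array([-0.03696571,  0.0327381 ,  0.7095845 , -0.70288803])}
reacher [(0.85, [323, 208, 129, 26])]
reacher_jaws [(0.75, [323, 209, 133, 31])]
reacher_trigger [(0.51, [358, 207, 22, 7])]
shelf [(0.6, [200, 196, 90, 122])]
tin_red []
tin_green []
tin_blue [(0.31, [199, 198, 86, 124]), (0.21, [325, 208, 134, 27])]
tin_yellow []
tin_white []
tray [(0.6, [324, 142, 73, 48])]
clip_holder [(0.84, [414, 209, 20, 68]), (0.73, [462, 225, 14, 48]), (0.62, [418, 281, 24, 46])]
duck [(0.67, [171, 232, 16, 14]), (0.6, [324, 206, 130, 24])]
calculator [(0.9, [267, 128, 23, 38])]
spray_bottle [(0.63, [461, 159, 37, 28])]
scene {'vfov': 55.08944829334338, 'cx': 319.69332215871754, 'cy': 199.82398629336535, 'k1': 0.006519189996243065, 'origin': array([ 1.13746399, -0.66871385,  0.72518347]), 'rotation': array([0.41577394, 0.18410794, 0.35444347, 0.81707168])}
reacher [(0.94, [314, 216, 119, 74])]
reacher_jaws [(0.69, [314, 
[... 539 characters left out ...]
pos': array([ 1.31499389e+00,  2.40581251e-01,  4.97296375e-03,  1.33518943e+00,
       -1.41935802e-05,  1.57079729e+00]), 'joint_vel': array([-4.92628251e-05, -2.23526056e-04, -1.15705475e-03,  3.13735054e-05,
        2.99422963e-04,  1.05897001e-03]), 'tau': array([-5.11950657e-04, -3.72208536e+01,  2.52686566e+01,  1.41844055e-03,
        1.33984395e-04, -4.55364045e-06]), 'eef_pos': array([0.12651294, 0.48372014, 0.2149055 ]), 'tool_rot': array([ 1.27553264e-01,  9.91831722e-01, -1.59422855e-06,  6.95021297e-06]), 'ft_force': array([-0.67717009, -0.78045774,  0.13922036]), 'ft_torque': array([-0.0186238 , -0.01745121, -0.00097101]), 'grasp_force': 0.0, 'grip_width': 0.08541954532888156}
```

View pics/top0.png

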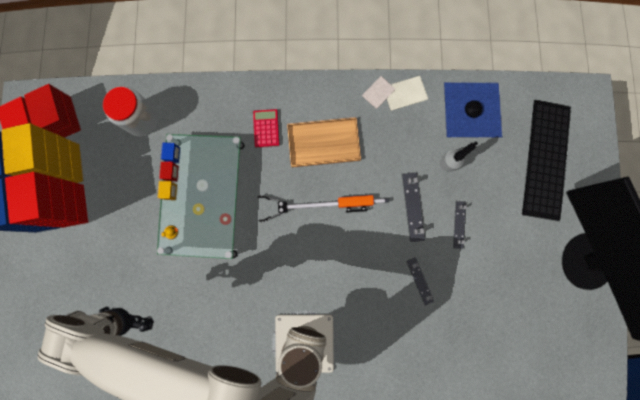

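View pics/scene0.png

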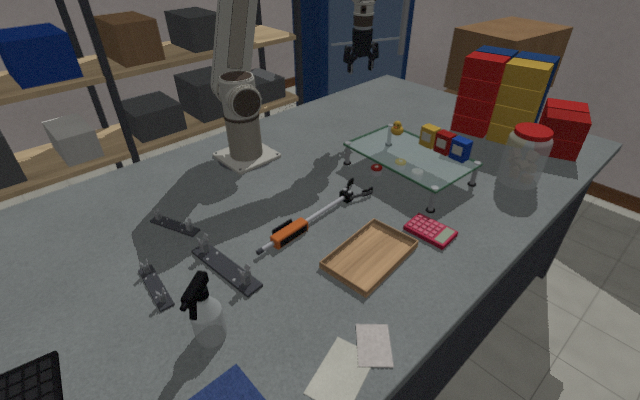

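Top view: shelf at (200,196), with its open front to the right. Tins are visible under the glass: white (202,185), yellow (198,210) and red (225,219). The reacher's handle is at (356,201), jaws at (270,207), trigger on the robot side. There are three holders: (414,207), (461,224) and (419,281). The first is the longest and fits the description best. I'll confirm it in an enlarged crop.

Run:
```python
from h import *
im=bot.camera('top')[...,::-1]
a=cv2.resize(im[125:265,145:255],None,fx=3.6,fy=3.6,interpolation=cv2.INTER_CUBIC)
b=cv2.resize(im[160:310,390:480],None,fx=3.36,fy=3.36,interpolation=cv2.INTER_CUBIC)
a=cv2.convertScaleAbs(a,alpha=1.3); h=min(a.shape[0],b.shape[0])
cv2.imwrite('pics/c1.png',np.hstack([a[:h],b[:h]]))
def m(t,l): print(t,np.round(px2w('top',*l),4).tolist())
for t in ['reacher','clip_holder','tray','shelf']:
    for d in bot.outline_of('top',t)[:3]:
        r=d['region'].astype(np.uint8); ys,xs=np.nonzero(r)
        z={'reacher':.02,'clip_holder':.01,'tray':.02,'shelf':.083}[t]
        bx=cv2.boxPoints(cv2.minAreaRect(np.c_[xs,ys].astype(np.float32)))
        P=px2w('top',bx,z); print(t,round(d['score'],2),np.round(bx).tolist(),np.round(P[:,:2],3).tolist(),'c',np.round(P.mean(0),4), 'len',np.round([np.linalg.norm(P[0]-P[1]),np.linalg.norm(P[1]-P[2])],3))
m('tins',([[202,185],[198,210],[225,219]],.02))
m('posts front/back top',([[239,144],[233,254],[173,138],[166,250]],.083))
# orange handle
hsv=cv2.cvtColor(im,cv2.COLOR_BGR2HSV); k=(cv2.inRange(hsv,(5,150,120),(16,255,255))); k[:,:320]=0;k[:,400:]=0;k[:185]=0;k[225:]=0
ys,xs=np.nonzero(k); r=cv2.minAreaRect(np.c_[xs,ys].astype(np.float32)); print('handle',r); m('',(cv2.boxPoints(r),.034)); m('c',([r[0]],.034))
```

```text
reacher 0.74 [[258.0, 194.0], [387.0, 181.0], [390.0, 209.0], [260.0, 221.0]] [[0.5, 0.155], [0.54, -0.286], [0.448, -0.293], [0.408, 0.145]] c [ 0.4741 -0.0695  0.02  ] len [0.442 0.092]
clip_holder 0.77 [[401.0, 172.0], [417.0, 170.0], [425.0, 241.0], [409.0, 243.0]] [[0.572, -0.334], [0.579, -0.389], [0.338, -0.411], [0.332, -0.356]] c [ 0.4552 -0.3724  0.01  ] len [0.056 0.242]
clip_holder 0.77 [[453.0, 247.0], [455.0, 201.0], [466.0, 201.0], [463.0, 247.0]] [[0.315, -0.506], [0.473, -0.52], [0.471, -0.556], [0.313, -0.542]] c [ 0.3931 -0.5308  0.01  ] len [0.159 0.037]
clip_holder 0.69 [[407.0, 261.0], [416.0, 257.0], [434.0, 301.0], [424.0, 305.0]] [[0.27, -0.347], [0.282, -0.381], [0.134, -0.437], [0.122, -0.404]] c [ 0.202  -0.3922  0.01  ] len [0.036 0.159]
tray 0.71 [[400.0, 173.0], [417.0, 171.0], [425.0, 241.0], [409.0, 243.0]] [[0.567, -0.33], [0.574, -0.388], [0.338, -0.411], [0.331, -0.354]] c [ 0.4524 -0.3705  0.02  ] len [0.058 0.237]
tray 0.56 [[287.0, 124.0], [356.0, 117.0], [361.0, 160.0], [291.0, 167.0]] [[0.745, 0.056], [0.767, -0.185], [0.615, -0.197], [0.593, 
[... 167 characters left out ...]
87, 0.194], [0.284, 0.217]] c [0.4956 0.3443 0.083 ] len [0.41  0.282]
shelf 0.44 [[287.0, 124.0], [356.0, 117.0], [361.0, 160.0], [291.0, 167.0]] [[0.727, 0.052], [0.748, -0.18], [0.603, -0.191], [0.583, 0.038]] c [ 0.6652 -0.0703  0.083 ] len [0.232 0.145]
tins [[0.5344, 0.347, 0.02], [0.4487, 0.3596, 0.02], [0.4174, 0.2661, 0.02]]
posts front/back top [[0.6614, 0.2092, 0.083], [0.3004, 0.2259, 0.083], [0.6859, 0.4328, 0.083], [0.3137, 0.4478, 0.083]]
handle ((355.65936279296875, 200.889404296875), (10.510002136230469, 35.255069732666016), 86.18592071533203)
 [[0.4877, -0.116, 0.034], [0.4945, -0.2342, 0.034], [0.4592, -0.2358, 0.034], [0.4525, -0.1179, 0.034]]
c [[0.4734, -0.1759, 0.034]]
```

View pics/c1.png

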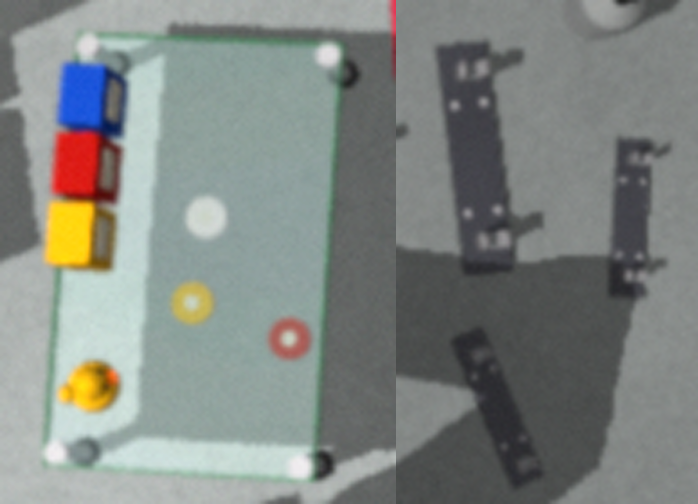

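Only three tins are there: white, yellow and red, the minimum number. The longest holder, (414,207) at about 240 mm, is the right one. The other two are about 160 mm.

```bash
cat >> h.py <<'E'
def plan(P,yaw,pitch=0,obs=None):
    """units to reach grasp-point P (TCP is 8mm ahead along tool z); yaw = reacher heading deg (tool y = yaw-90), pitch>0 = jaws down"""
    o=obs or bot.get_obs(); R0=R.from_quat(o['tool_rot']); a=np.radians(yaw-90)
    y=np.array([np.cos(a),np.sin(a),0]); fx=np.array([-y[1],y[0],0]) # reacher fwd; reacher y = -tool y
    p=np.radians(pitch); z=np.array([0,0,-1])*np.cos(p)-fx*np.sin(p)
    x=np.cross(y,z); Rt=R.from_matrix(np.c_[x,y,z])
    T=np.array(P)+0.008*z
    d=R0.inv().apply(T-o['eef_pos'])/.05; w=(R0.inv()*Rt).as_rotvec(degrees=True)/5
    print('d',np.round(d,2),'w',np.round(w,2),'| eef',np.round(o['eef_pos'],4),'gw',round(o['grip_width'],4),'t',round(o['clock'],1))
    return T
E
python3 - <<'E'
from h import *
im=bot.camera('top').astype(int); g=im.min(2)
pts=[(u,190+np.argmax(g[190:225,u])) for u in range(294,334,3)]
P=px2w('top',pts,.022); k=np.polyfit(P[:,1],P[:,0],1); print(np.round(P[:,:2],3).tolist(), 'slope dx/dy',k, 'x at y=-.176',np.polyval(k,-.176), 'heading',90-np.degrees(np.arctan(k[0])))
print('glass corners',np.round(px2w('top',[[240.3,136],[233,258],[166.7,134],[156.7,254.4]],.083)[:,:2],3).tolist())
print('posts',np.round(px2w('top',[[236,140],[228,254.5],[169.5,137.5],[161,250.5]],.083)[:,:2],3).tolist())
plan([.470,-.176,.16],94)
E
```

```text
[[0.459, 0.031], [0.459, 0.021], [0.459, 0.011], [0.459, 0.001], [0.462, -0.009], [0.462, -0.019], [0.462, -0.029], [0.462, -0.039], [0.465, -0.05], [0.465, -0.06], [0.465, -0.07], [0.465, -0.08], [0.465, -0.09], [0.468, -0.1]] slope dx/dy [-0.06455409  0.46051961] x at y=-.176 0.4718811275408217 heading 93.69355216499491
glass corners [[0.688, 0.205], [0.288, 0.226], [0.7, 0.455], [0.299, 0.479]]
posts [[0.675, 0.219], [0.299, 0.242], [0.688, 0.445], [0.312, 0.465]]
d [ -9.98 -11.03   1.26] w [ 0.   -0.   14.27] | eef [0.1265 0.4837 0.2149] gw 0.0853 t 1.8
```

Call:
drive_tool(
  rows=[
    {"dx": -3, "dy": -3.3, "wz": 5},
    {"dx": -5, "dy": -5.5, "wz": 8},
    {"dx": -9.98, "dy": -11.0, "dz": 1, "wz": 14.2},
    {"dx": -9.98, "dy": -11.0, "dz": 1, "wz": 14.2},
    {"dx": -9.98, "dy": -11.0, "dz": 1, "wz": 14.2},
    {"dx": -9.98, "dy": -11.0, "dz": 1, "wz": 14.2},
    {"dx": -9.98, "dy": -11.0, "dz": 1, "wz": 14.2},
    {"dx": -9.98, "dy": -11.0, "dz": 1, "wz": 14.2},
    {"dx": -9.98, "dy": -11.0, "dz": 1, "wz": 14.2},
    {"dx": -9.98, "dy": -11.0, "dz": 1, "wz": 14.2},
    {"dx": -9.98, "dy": -11.0, "dz": 1, "wz": 14.2},
    {"dx": -9.98, "dy": -11.0, "dz": 1, "wz": 14.2},
    {"dx": -9.98, "dy": -11.0, "dz": 1, "wz": 14.2},
    {"dx": -9.98, "dy": -11.0, "dz": 1, "wz": 14.2},
    {"dx": -9.98, "dy": -11.0, "dz": 1, "wz": 14.2},
    {"dx": -9.98, "dy": -11.0, "dz": 1, "wz": 14.2},
    {"dx": -9.98, "dy": -11.0, "dz": 1, "wz": 14.2},
    {"dx": -9.98, "dy": -11.0, "dz": 1, "wz": 14.2},
    {"dx": -9.98, "dy": -11.0, "dz": 1, "wz": 14.2},
    {"dx": -9.98, "dy": -11.0, "dz": 1, "wz": 14.2},
  ],
)

```text
invalid input at $.rows[0]: expected keys dx, dy, dz, wx, wy, wz, hand
```

Run:
```python
from h import *
plan([.466,-.176,.021],93.7); print(bot.get_obs()['joint_pos'])
```

```text
d [ -9.91 -11.05   4.04] w [ 0.   -0.   14.33] | eef [0.1265 0.4837 0.2149] gw 0.0853 t 1.8
[ 1.31501016e+00  2.40576408e-01  5.01696949e-03  1.33521187e+00
 -1.16813078e-05  1.57078962e+00]
```

Call:
drive_tool(
  rows=[
    {"dx": -3, "dy": -3.3, "dz": 0, "wx": 0, "wy": 0, "wz": 5, "hand": 85},
    {"dx": -9.9, "dy": -11.05, "dz": 1, "wx": 0, "wy": 0, "wz": 14.3, "hand": 85},
    {"dx": -9.9, "dy": -11.05, "dz": 1, "wx": 0, "wy": 0, "wz": 14.3, "hand": 85},
    {"dx": -9.9, "dy": -11.05, "dz": 1, "wx": 0, "wy": 0, "wz": 14.3, "hand": 85},
    {"dx": -9.9, "dy": -11.05, "dz": 1, "wx": 0, "wy": 0, "wz": 14.3, "hand": 85},
    {"dx": -9.9, "dy": -11.05, "dz": 1, "wx": 0, "wy": 0, "wz": 14.3, "hand": 85},
    {"dx": -9.9, "dy": -11.05, "dz": 1, "wx": 0, "wy": 0, "wz": 14.3, "hand": 85},
    {"dx": -9.9, "dy": -11.05, "dz": 1, "wx": 0, "wy": 0, "wz": 14.3, "hand": 85},
    {"dx": -9.9, "dy": -11.05, "dz": 1, "wx": 0, "wy": 0, "wz": 14.3, "hand": 85},
    {"dx": -9.9, "dy": -11.05, "dz": 1, "wx": 0, "wy": 0, "wz": 14.3, "hand": 85},
    {"dx": -9.9, "dy": -11.05, "dz": 1, "wx": 0, "wy": 0, "wz": 14.3, "hand": 85},
    {"dx": -9.9, "dy": -11.05, "dz": 1, "wx": 0, "wy": 0, "wz": 14.3, "hand": 85},
    {"dx": -9.9, "dy": -11.05, "dz": 1, "wx": 0, "wy": 0, "wz": 14.3, "hand": 85},
    {"dx": -9.9, "dy": -11.05, "dz": 1, "wx": 0, "wy": 0, "wz": 14.3, "hand": 85},
    {"dx": -9.9, "dy": -11.05, "dz": 1, "wx": 0, "wy": 0, "wz": 14.3, "hand": 85},
    {"dx": -9.9, "dy": -11.05, "dz": 1, "wx": 0, "wy": 0, "wz": 14.3, "hand": 85},
    {"dx": -9.9, "dy": -11.05, "dz": 1, "wx": 0, "wy": 0, "wz": 14.3, "hand": 85},
    {"dx": -9.9, "dy": -11.05, "dz": 1, "wx": 0, "wy": 0, "wz": 14.3, "hand": 85},
    {"dx": -9.9, "dy": -11.05, "dz": 1, "wx": 0, "wy": 0, "wz": 14.3, "hand": 85},
    {"dx": -9.9, "dy": -11.05, "dz": 1, "wx": 0, "wy": 0, "wz": 14.3, "hand": 85},
  ],
)

```text
clock: 3.8
eef_pos: [0.4654, -0.1749, 0.1654]
tool_rot: [0.682, 0.731, 0.0, 0.0]
ft_force: [0.5, 0.4, 0.7]
grip_width: 0.0851
grasp_force: 0.0
```

Run:
```python
from h import *
plan([.466,-.176,.022],93.7); print(bot.get_obs()['joint_pos'])
```

```text
d [-0.02  0.01  3.03] w [0.01 0.   0.05] | eef [ 0.4654 -0.1749  0.1654] gw 0.0851 t 3.8
[-3.59539108e-01  2.62212470e-01 -9.79375217e-02  1.21009632e+00
  8.83316175e-05  1.14238707e+00]
```

Call:
drive_tool(
  rows=[
    {"dx": 0, "dy": 0, "dz": 1, "wx": 0, "wy": 0, "wz": 0, "hand": 85},
    {"dx": 0, "dy": 0, "dz": 1.8, "wx": 0, "wy": 0, "wz": 0, "hand": 85},
    {"dx": 0, "dy": 0, "dz": 2.4, "wx": 0, "wy": 0, "wz": 0, "hand": 85},
    {"dx": 0, "dy": 0, "dz": 2.8, "wx": 0, "wy": 0, "wz": 0, "hand": 85},
    {"dx": 0, "dy": 0, "dz": 3, "wx": 0, "wy": 0, "wz": 0, "hand": 85},
    {"dx": 0, "dy": 0, "dz": 3, "wx": 0, "wy": 0, "wz": 0, "hand": 70},
    {"dx": 0, "dy": 0, "dz": 3, "wx": 0, "wy": 0, "wz": 0, "hand": 60},
    {"dx": 0, "dy": 0, "dz": 3, "wx": 0, "wy": 0, "wz": 0, "hand": 55},
    {"dx": 0, "dy": 0, "dz": 3, "wx": 0, "wy": 0, "wz": 0, "hand": 50},
    {"dx": 0, "dy": 0, "dz": 3, "wx": 0, "wy": 0, "wz": 0, "hand": 49},
    {"dx": 0, "dy": 0, "dz": 3, "wx": 0, "wy": 0, "wz": 0, "hand": 49},
    {"dx": 0, "dy": 0, "dz": 3, "wx": 0, "wy": 0, "wz": 0, "hand": 49},
    {"dx": 0, "dy": 0, "dz": 3, "wx": 0, "wy": 0, "wz": 0, "hand": 49},
    {"dx": 0, "dy": 0, "dz": 3, "wx": 0, "wy": 0, "wz": 0, "hand": 49},
  ],
)

```text
clock: 5.2
eef_pos: [0.4656, -0.176, 0.0149]
tool_rot: [0.683, 0.73, 0.0, -0.0]
ft_force: [-0.1, 0.1, 0.6]
grip_width: 0.0489
grasp_force: 0.0
```

Run:
```python
from h import *
o=bot.get_obs(); print({k:np.round(o[k],4) for k in ['eef_pos','ft_force','ft_torque','grip_width','grasp_force']})
save('top','g1',(240,150,420,260),4)
```

```text
{'eef_pos': array([ 0.4656, -0.176 ,  0.0149]), 'ft_force': array([-0.1101,  0.1417,  0.6185]), 'ft_torque': array([ 0.0264, -0.0505,  0.0115]), 'grip_width': np.float64(0.0489), 'grasp_force': np.float64(0.0)}
```

View pics/g1.png

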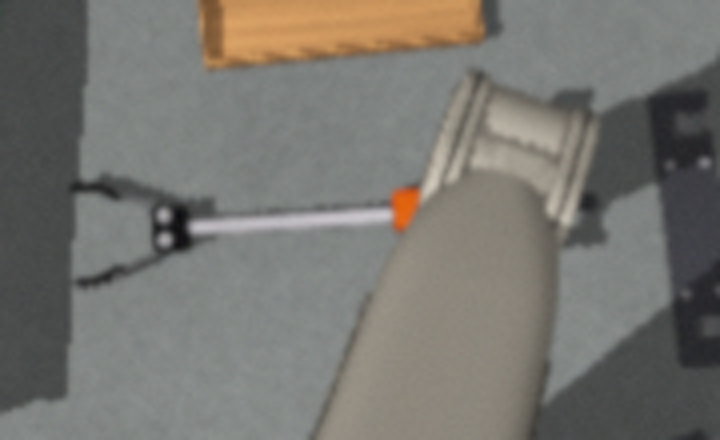

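Jaws wide at (75..80, 185–285) in the crop; the reacher hasn't shifted. The grip force reads 0, so I'll squeeze a little more.

Call:
drive_tool(
  rows=[
    {"dx": 0, "dy": 0, "dz": 0, "wx": 0, "wy": 0, "wz": 0, "hand": 48},
    {"dx": 0, "dy": 0, "dz": 0, "wx": 0, "wy": 0, "wz": 0, "hand": 47},
    {"dx": 0, "dy": 0, "dz": 0, "wx": 0, "wy": 0, "wz": 0, "hand": 47},
    {"dx": 0, "dy": 0, "dz": 0, "wx": 0, "wy": 0, "wz": 0, "hand": 47},
  ],
)

```text
clock: 5.65
eef_pos: [0.4661, -0.1761, 0.0151]
tool_rot: [0.683, 0.73, 0.0, 0.0]
ft_force: [1.2, 0.6, 0.8]
grip_width: 0.0471
grasp_force: 0.7
```

Run:
```python
from h import *
o=bot.get_obs(); print({k:np.round(o[k],4) for k in ['eef_pos','ft_force','ft_torque','grip_width','grasp_force']})
for t in ['reacher_trigger','reacher_jaws']:
  print([(d['score'],d['extent']) for d in bot.look_for('scene',t)])
im=bot.camera('scene')[...,::-1]; cv2.imwrite('pics/s2.png',cv2.resize(im[150:290,230:410],None,fx=4,fy=4,interpolation=cv2.INTER_CUBIC))
```

```text
{'eef_pos': array([ 0.4661, -0.1761,  0.0151]), 'ft_force': array([1.2382, 0.5809, 0.8202]), 'ft_torque': array([ 0.0252, -0.2912,  0.0241]), 'grip_width': np.float64(0.0471), 'grasp_force': np.float64(0.6521)}
[]
[(0.69, [314.5, 215.6, 114.7, 71.9])]
```

View pics/s2.png

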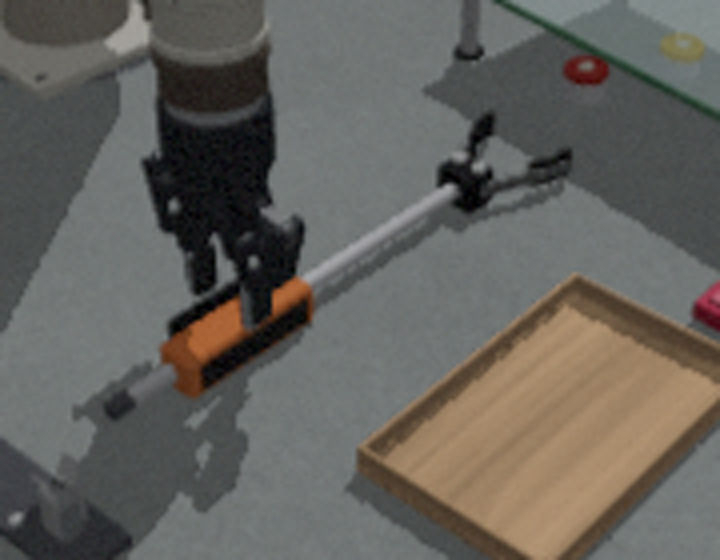

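Call:
drive_tool(
  rows=[
    {"dx": 0, "dy": 0, "dz": 0, "wx": 0, "wy": 0, "wz": 0, "hand": 46},
    {"dx": 0, "dy": 0, "dz": 0, "wx": 0, "wy": 0, "wz": 0, "hand": 45},
    {"dx": 0, "dy": 0, "dz": 0, "wx": 0, "wy": 0, "wz": 0, "hand": 45},
    {"dx": 0, "dy": 0, "dz": 0, "wx": 0, "wy": 0, "wz": 0, "hand": 45},
  ],
)

```text
clock: 6.2
eef_pos: [0.4665, -0.1762, 0.0154]
tool_rot: [0.683, 0.73, 0.001, 0.001]
ft_force: [3.5, -0.1, 3.6]
grip_width: 0.0446
grasp_force: 2.0
```

Run:
```python
from h import *
o=bot.get_obs(); print({k:np.round(o[k],4) for k in ['eef_pos','ft_force','ft_torque','grip_width','grasp_force']})
print([(d['score'],d['extent']) for d in bot.look_for('top','reacher_jaws')])
im=bot.camera('top')[...,::-1]; a=cv2.resize(im[150:260,240:420],None,fx=4,fy=4,interpolation=cv2.INTER_CUBIC);cv2.imwrite('pics/g2.png',a[100:340,:500])
```

```text
{'eef_pos': array([ 0.4665, -0.1762,  0.0154]), 'ft_force': array([ 3.4819, -0.1081,  3.6241]), 'ft_torque': array([ 0.0643, -0.7414,  0.0066]), 'grip_width': np.float64(0.0446), 'grasp_force': np.float64(1.9996)}
[(0.61, [323.0, 208.4, 128.7, 27.6])]
```

View pics/g2.png

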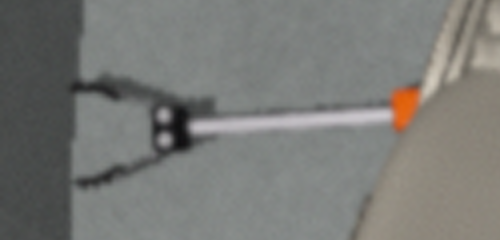

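Run:
```python
from h import *
a=np.radians(93.7-90); y=np.array([np.cos(a),np.sin(a),0]); f=np.array([-y[1],y[0],0]); c=np.array([.466,-.176,0])
for n,P in {'tip far':c+y*.024+[0,0,.004],'tip near':c-y*.024+[0,0,.004],'handle back bottom':c+y*.026,'back top':c+y*.026+[0,0,.034],'back top front':c+y*.026+f*.06+[0,0,.034],'back top rear':c+y*.026-f*.06+[0,0,.034],'back bot rear':c+y*.026-f*.06,'back bot front':c+y*.026+f*.06}.items():
    print(n,np.round((w2px('scene',P)[0]-[230,150])*4))
```

```text
tip far [253. 354.]
tip near [207. 324.]
handle back bottom [255. 360.]
back top [253. 323.]
back top front [314. 283.]
back top rear [188. 366.]
back bot rear [191. 403.]
back bot front [315. 319.]
```

Run:
```python
from h import *
print(bot.tip_extent)
im=bot.camera('scene')[...,::-1]; a=cv2.resize(im[180:250,255:325],None,fx=8,fy=8,interpolation=cv2.INTER_CUBIC);a=cv2.convertScaleAbs(a,alpha=2.2,beta=15);cv2.imwrite('pics/s3.png',a)
```

```text
0.011
```

View pics/s3.png

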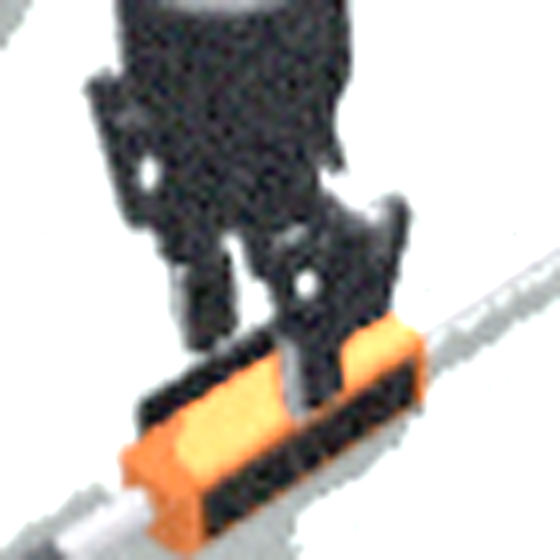

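Call:
drive_tool(
  rows=[
    {"dx": 0, "dy": 0, "dz": 0, "wx": 0, "wy": 0, "wz": 0, "hand": 44},
    {"dx": 0, "dy": 0, "dz": 0, "wx": 0, "wy": 0, "wz": 0, "hand": 43},
    {"dx": 0, "dy": 0, "dz": 0, "wx": 0, "wy": 0, "wz": 0, "hand": 42},
    {"dx": 0, "dy": 0, "dz": 0, "wx": 0, "wy": 0, "wz": 0, "hand": 42},
    {"dx": 0, "dy": 0, "dz": 0, "wx": 0, "wy": 0, "wz": 0, "hand": 42},
  ],
)

```text
clock: 6.85
eef_pos: [0.4673, -0.1762, 0.0158]
tool_rot: [0.683, 0.731, 0.001, 0.001]
ft_force: [4.3, 0.4, 5.7]
grip_width: 0.0421
grasp_force: 2.9
```

Run:
```python
from h import *
o=bot.get_obs(); print({k:np.round(o[k],4) for k in ['eef_pos','ft_force','ft_torque','grip_width','grasp_force']})
im=bot.camera('top').astype(int); g=im.min(2)
pts=[(u,190+np.argmax(g[190:225,u])) for u in range(294,334,3)]
P=px2w('top',pts,.022); k=np.polyfit(P[:,1],P[:,0],1); print('slope dx/dy',k, 'x at y=-.176',np.polyval(k,-.176),'x at .14',np.polyval(k,.14))
```

```text
{'eef_pos': array([ 0.4673, -0.1762,  0.0158]), 'ft_force': array([4.2784, 0.4111, 5.7392]), 'ft_torque': array([ 0.2478, -1.0995,  0.0303]), 'grip_width': np.float64(0.0421), 'grasp_force': np.float64(2.9377)}
slope dx/dy [-0.04986995  0.4610244 ] x at y=-.176 0.46980150647417285 x at .14 0.45404260267265234
```

The fingers seem to end near the handle's top. I'll lift clear and check where the fingertips really are.

Call:
drive_tool(
  rows=[
    {"dx": 0, "dy": 0, "dz": 0, "wx": 0, "wy": 0, "wz": 0, "hand": 70},
    {"dx": 0, "dy": 0, "dz": 0, "wx": 0, "wy": 0, "wz": 0, "hand": 85},
    {"dx": 0, "dy": 0, "dz": 0, "wx": 0, "wy": 0, "wz": 0, "hand": 85},
    {"dx": 0, "dy": 0, "dz": 0, "wx": 0, "wy": 0, "wz": 0, "hand": 85},
    {"dx": 0, "dy": 0, "dz": -1, "wx": 0, "wy": 0, "wz": 0, "hand": 85},
    {"dx": 0, "dy": 0, "dz": -2, "wx": 0, "wy": 0, "wz": 0, "hand": 85},
    {"dx": 0, "dy": 0, "dz": -2, "wx": 0, "wy": 0, "wz": 0, "hand": 52},
    {"dx": 0, "dy": 0, "dz": -2, "wx": 0, "wy": 0, "wz": 0, "hand": 52},
    {"dx": 0, "dy": 0, "dz": -2, "wx": 0, "wy": 0, "wz": 0, "hand": 52},
    {"dx": 0, "dy": 0, "dz": -2, "wx": 0, "wy": 0, "wz": 0, "hand": 52},
    {"dx": 0, "dy": 0, "dz": -2, "wx": 0, "wy": 0, "wz": 0, "hand": 52},
  ],
)

```text
clock: 8.0
eef_pos: [0.4645, -0.1756, 0.1134]
tool_rot: [0.683, 0.73, -0.001, -0.002]
ft_force: [0.4, -0.7, -0.7]
grip_width: 0.0521
grasp_force: 0.0
```

Run:
```python
from h import *
o=bot.get_obs(); print({k:np.round(o[k],4) for k in ['eef_pos','ft_force','ft_torque','grip_width','grasp_force']})
im=bot.camera('scene')[...,::-1].copy()
a=cv2.resize(im[150:250,250:320],None,fx=6,fy=6,interpolation=cv2.INTER_CUBIC);a=cv2.convertScaleAbs(a,alpha=1.8,beta=15)
R0=R.from_quat(o['tool_rot'])
for s in (1,-1):
  for e,c in ((.011,(0,0,255)),(-.008,(0,255,0)),(0,(255,0,0))):
    u=(w2px('scene',o['eef_pos']+R0.apply([0,s*o['grip_width']/2,e]))[0]-[250,150])*6+3
    cv2.circle(a,tuple(int(v) for v in u),3,c,-1)
cv2.imwrite('pics/s4.png',a)
```

```text
{'eef_pos': array([ 0.4645, -0.1756,  0.1134]), 'ft_force': array([ 0.4146, -0.7077, -0.6636]), 'ft_torque': array([-0.0008,  0.0119,  0.0243]), 'grip_width': np.float64(0.0521), 'grasp_force': np.float64(0.0)}
```

View pics/s4.png

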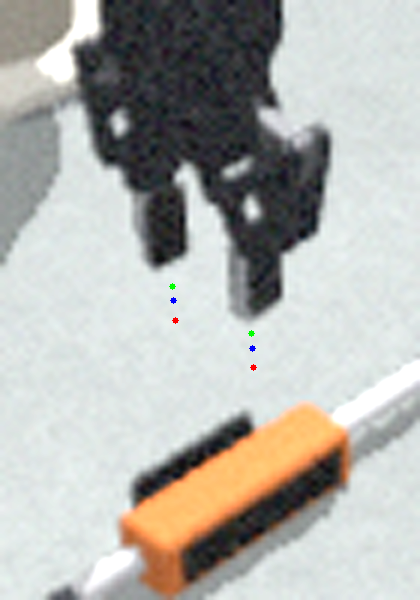

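The picture shows the real fingertips (bottom at (250,318)) about 28 mm short of where the stated TCP puts them (253,367). I'll descend that much lower, stepping and watching the force.

Call:
drive_tool(
  rows=[
    {"dx": 0, "dy": 0, "dz": 0, "wx": 0, "wy": 0, "wz": 0, "hand": 85},
    {"dx": 0, "dy": 0.03, "dz": 0, "wx": 0, "wy": 0, "wz": 0, "hand": 85},
    {"dx": 0, "dy": 0.03, "dz": 0.8, "wx": 0, "wy": 0, "wz": 0, "hand": 85},
    {"dx": 0, "dy": 0.03, "dz": 1.6, "wx": 0, "wy": 0, "wz": 0, "hand": 85},
    {"dx": 0, "dy": 0.03, "dz": 2, "wx": 0, "wy": 0, "wz": 0, "hand": 85},
    {"dx": 0, "dy": 0.03, "dz": 2.2, "wx": 0, "wy": 0, "wz": 0, "hand": 85},
    {"dx": 0, "dy": 0.03, "dz": 2.3, "wx": 0, "wy": 0, "wz": 0, "hand": 85},
    {"dx": 0, "dy": 0.03, "dz": 2.4, "wx": 0, "wy": 0, "wz": 0, "hand": 85},
    {"dx": 0, "dy": 0.03, "dz": 2.45, "wx": 0, "wy": 0, "wz": 0, "hand": 85},
    {"dx": 0, "dy": 0.03, "dz": 2.45, "wx": 0, "wy": 0, "wz": 0, "hand": 85},
  ],
)

```text
clock: 9.05
eef_pos: [0.4677, -0.1761, -0.007]
tool_rot: [0.683, 0.73, 0.0, 0.001]
ft_force: [-0.9, 0.2, 0.6]
grip_width: 0.0852
grasp_force: 0.0
```

Run:
```python
from h import *
o=bot.get_obs(); print({k:np.round(o[k],4) for k in ['eef_pos','ft_force','ft_torque','grip_width','grasp_force']})
```

```text
{'eef_pos': array([ 0.4677, -0.1761, -0.007 ]), 'ft_force': array([-0.9011,  0.1966,  0.5904]), 'ft_torque': array([0.058 , 0.0026, 0.022 ]), 'grip_width': np.float64(0.0852), 'grasp_force': np.float64(0.0)}
```

Call:
drive_tool(
  rows=[
    {"dx": 0, "dy": 0, "dz": 0.1, "wx": 0, "wy": 0, "wz": 0, "hand": 85},
    {"dx": 0, "dy": 0, "dz": 0.14, "wx": 0, "wy": 0, "wz": 0, "hand": 65},
    {"dx": 0, "dy": 0, "dz": 0.14, "wx": 0, "wy": 0, "wz": 0, "hand": 58},
    {"dx": 0, "dy": 0, "dz": 0.14, "wx": 0, "wy": 0, "wz": 0, "hand": 54},
    {"dx": 0, "dy": 0, "dz": 0.14, "wx": 0, "wy": 0, "wz": 0, "hand": 51},
    {"dx": 0, "dy": 0, "dz": 0.14, "wx": 0, "wy": 0, "wz": 0, "hand": 49},
    {"dx": 0, "dy": 0, "dz": 0.14, "wx": 0, "wy": 0, "wz": 0, "hand": 49},
    {"dx": 0, "dy": 0, "dz": 0.14, "wx": 0, "wy": 0, "wz": 0, "hand": 49},
    {"dx": 0, "dy": 0, "dz": 0.14, "wx": 0, "wy": 0, "wz": 0, "hand": 49},
  ],
)

```text
clock: 9.95
eef_pos: [0.4682, -0.176, -0.014]
tool_rot: [0.683, 0.731, 0.001, 0.001]
ft_force: [2.3, 2.1, 5.8]
grip_width: 0.0492
grasp_force: 15.2
```

Run:
```python
from h import *
o=bot.get_obs(); print({k:np.round(o[k],4) for k in ['eef_pos','ft_force','ft_torque','grip_width','grasp_force']})
```

```text
{'eef_pos': array([ 0.4682, -0.176 , -0.014 ]), 'ft_force': array([2.2538, 2.1308, 5.8478]), 'ft_torque': array([ 0.3946, -0.3883, -0.0428]), 'grip_width': np.float64(0.0492), 'grasp_force': np.float64(15.1834)}
```

Call:
drive_tool(
  rows=[
    {"dx": 0, "dy": 0, "dz": -0.1, "wx": 0, "wy": 0, "wz": 0, "hand": 49},
    {"dx": 0, "dy": 0, "dz": -0.4, "wx": 0, "wy": 0, "wz": 0, "hand": 49},
    {"dx": 0, "dy": 0, "dz": -0.8, "wx": 0, "wy": 0, "wz": 0, "hand": 49},
    {"dx": 0, "dy": 0, "dz": -1.2, "wx": 0, "wy": 0, "wz": 0, "hand": 49},
    {"dx": 0, "dy": 0, "dz": -1.6, "wx": 0, "wy": 0, "wz": 0, "hand": 49},
    {"dx": 0, "dy": 0, "dz": -2, "wx": 0, "wy": 0, "wz": 0, "hand": 49},
    {"dx": 0, "dy": 0, "dz": -2, "wx": 0, "wy": 0, "wz": 0, "hand": 49},
    {"dx": 0, "dy": 0, "dz": -2, "wx": 0, "wy": 0, "wz": 0, "hand": 49},
    {"dx": 0, "dy": 0, "dz": -2, "wx": 0, "wy": 0, "wz": 0, "hand": 49},
  ],
)

```text
clock: 10.85
eef_pos: [0.4656, -0.1755, 0.0838]
tool_rot: [0.683, 0.73, -0.001, -0.002]
ft_force: [-0.7, 0.0, -2.4]
grip_width: 0.0493
grasp_force: 14.0
```

Run:
```python
from h import *
o=bot.get_obs(); print({k:np.round(o[k],4) for k in ['eef_pos','ft_force','ft_torque','grip_width','grasp_force']})
t=bot.camera('top')[...,::-1]; s=bot.camera('scene')[...,::-1]
a=cv2.resize(t[170:230,245:345],None,fx=6,fy=6,interpolation=cv2.INTER_CUBIC); b=cv2.resize(s[165:257,250:350],None,fx=6,fy=6,interpolation=cv2.INTER_CUBIC)[:-1]
b=b[60:300]
# predicted tube line marks, axis z = TCP+.031
a0=np.radians(93.7); f=np.array([np.cos(a0),np.sin(a0),0]); r=np.array([-f[1],f[0],0]); G=o['eef_pos']+[0,0,.031]
for x in (100,233,263,315,336):
    P=G+f*x/1000-r*.006
    u=(w2px('top',P)[0]-[245,170])*6+3; cv2.circle(a,tuple(int(v) for v in u),2,(0,0,255),-1)
    u=(w2px('scene',P)[0]-[250,165])*6+3-[0,60]; cv2.circle(b,tuple(int(v) for v in u),2,(0,0,255),-1)
cv2.imwrite('pics/l1.png',np.vstack([a,b]))
```

```text
{'eef_pos': array([ 0.4656, -0.1755,  0.0838]), 'ft_force': array([-0.7228,  0.0289, -2.4468]), 'ft_torque': array([-0.0756,  0.0396,  0.0054]), 'grip_width': np.float64(0.0493), 'grasp_force': np.float64(14.0275)}
```

View pics/l1.png

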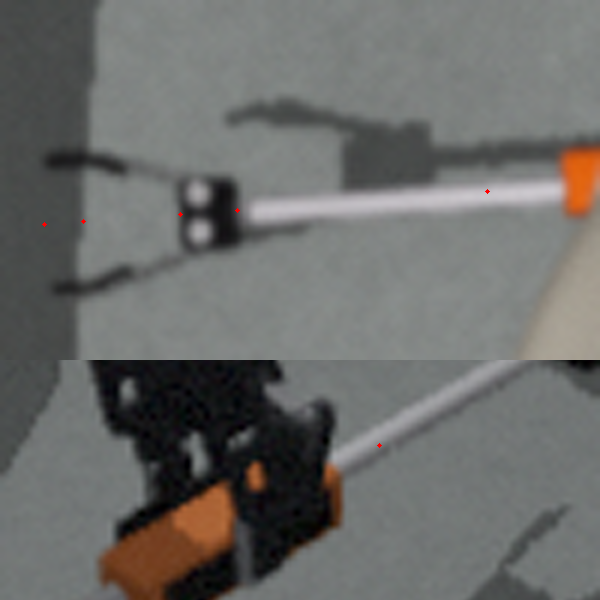

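Grasp is good: 14 N, the load hangs at about 2.4 N, and the projected jaw points fall on the tube and jaw block. Now I'll measure the tins and plan the first one.

```bash
sed -i 's/0\.008\*z/0.031*z/' h.py
cat >> h.py <<'E'
def tins(zt=.028,roi=(140,120,420,270)):
    """colour blobs; returns name->(x,y) using the tin's top"""
    im=cv2.medianBlur(np.ascontiguousarray(bot.camera('top')[...,::-1]),3); h=cv2.cvtColor(im,cv2.COLOR_BGR2HSV); return im,h
def jaw2grip(j,yaw): 
    a=np.radians(yaw); f=np.array([np.cos(a),np.sin(a)]); r=np.array([-f[1],f[0]]); return np.array(j[:2])-.315*f+.006*r
def blob(h,lo,hi,box,zt=.028,amin=8):
    m=cv2.inRange(h,lo,hi); k=np.zeros_like(m); x0,y0,x1,y1=box; k[y0:y1,x0:x1]=m[y0:y1,x0:x1]
    n,l,s,c=cv2.connectedComponentsWithStats(k); out=[]
    for i in range(1,n):
        if s[i,4]>=amin:
            x,y,w,hh=s[i,:4]; u=[x+(w-1)/2,y+(hh-1)/2]; out.append((int(s[i,4]),s[i,:4].tolist(),np.round(px2w('top',[u],zt)[0,:2],4).tolist()))
    return sorted(out,reverse=True)
E
python3 - <<'E'
from h import *
im,h=tins(); B=(180,150,238,245)
for u in [(202,185),(198,206),(224,216),(225,219),(215,200)]: print(u,h[u[1],u[0]])
print('red',blob(h,(0,70,90),(9,255,255),B)[:3]+blob(h,(172,70,90),(180,255,255),B)[:3])
print('yel',blob(h,(18,70,100),(36,255,255),B)[:3])
print('whi',blob(h,(0,0,175),(180,60,255),B)[:4])
plan([*jaw2grip([.417,.20-.021],90),.08],90)
E
```

```text
(202, 185) [ 56  13 158]
(198, 206) [ 26 116 149]
(224, 216) [  5  90 131]
(225, 219) [ 22  27 144]
(215, 200) [ 90  26 119]
red [(85, [220, 214, 11, 11], [0.4169, 0.2644])]
yel [(91, [193, 204, 11, 11], [0.4515, 0.3574])]
whi []
d [ 0.86 -1.04  0.71] w [-0.03 -0.01  0.77] | eef [ 0.466  -0.1756  0.0841] gw 0.0495 t 11.0
```

Call:
drive_tool(
  rows=[
    {"dx": 0.4, "dy": -0.5, "dz": 0.3, "wx": 0, "wy": 0, "wz": 0.4, "hand": 49},
    {"dx": 0.86, "dy": -1.04, "dz": 0.7, "wx": 0, "wy": 0, "wz": 0.75, "hand": 49},
    {"dx": 0.86, "dy": -1.04, "dz": 0.9, "wx": 0, "wy": 0, "wz": 0.75, "hand": 49},
    {"dx": 0.86, "dy": -1.04, "dz": 1.3, "wx": 0, "wy": 0, "wz": 0.75, "hand": 49},
    {"dx": 0.86, "dy": -1.04, "dz": 1.7, "wx": 0, "wy": 0, "wz": 0.75, "hand": 49},
    {"dx": 0.86, "dy": -1.04, "dz": 1.87, "wx": 0, "wy": 0, "wz": 0.75, "hand": 49},
    {"dx": 0.86, "dy": -1.04, "dz": 1.87, "wx": 0, "wy": 0, "wz": 0.75, "hand": 49},
    {"dx": 0.86, "dy": -1.04, "dz": 1.87, "wx": 0, "wy": 0, "wz": 0.75, "hand": 49},
  ],
)

```text
clock: 11.8
eef_pos: [0.4125, -0.1366, -0.0079]
tool_rot: [0.707, 0.708, -0.0, -0.0]
ft_force: [1.1, 0.0, -2.5]
grip_width: 0.0495
grasp_force: 14.0
```

Run:
```python
from h import *
im,h=tins(); print('red',blob(h,(0,70,90),(9,255,255),(180,150,238,245))[:3])
plan([*jaw2grip([.417,.266],90),.022],90); print(bot.get_obs()['ft_force'])
```

```text
red [(85, [220, 214, 11, 11], [0.4169, 0.2644])]
d [ 1.76 -0.04  0.03] w [0.01 0.   0.02] | eef [ 0.413  -0.1368 -0.0075] gw 0.0493 t 11.8
[-1.03373079  0.40185867 -1.87762698]
```

Advance slowly, then squeeze.

Call:
drive_tool(
  rows=[
    {"dx": 0.3, "dy": -0.02, "dz": 0, "wx": 0, "wy": 0, "wz": 0, "hand": 49},
    {"dx": 0.7, "dy": -0.04, "dz": 0, "wx": 0, "wy": 0, "wz": 0, "hand": 49},
    {"dx": 1.1, "dy": -0.04, "dz": 0, "wx": 0, "wy": 0, "wz": 0, "hand": 49},
    {"dx": 1.5, "dy": -0.04, "dz": 0, "wx": 0, "wy": 0, "wz": 0, "hand": 49},
    {"dx": 1.75, "dy": -0.04, "dz": 0, "wx": 0, "wy": 0, "wz": 0, "hand": 49},
    {"dx": 1.75, "dy": -0.04, "dz": 0, "wx": 0, "wy": 0, "wz": 0, "hand": 49},
    {"dx": 1.75, "dy": -0.04, "dz": 0, "wx": 0, "wy": 0, "wz": 0, "hand": 49},
  ],
)

```text
clock: 12.55
eef_pos: [0.4108, -0.0493, -0.0076]
tool_rot: [0.706, 0.708, 0.0, 0.001]
ft_force: [0.6, -0.0, -2.6]
grip_width: 0.0493
grasp_force: 14.0
```

Run:
```python
from h import *
im,h=tins(); print('red',blob(h,(0,70,90),(9,255,255),(180,150,238,245))[:3]); o=bot.get_obs(); print(o['eef_pos'],o['ft_force'])
cv2.imwrite('pics/j1.png',cv2.resize(im[180:240,180:290],None,fx=5,fy=5,interpolation=cv2.INTER_CUBIC))
```

```text
red [(85, [220, 214, 11, 11], [0.4169, 0.2644])]
[ 0.4106614  -0.04951369 -0.00775663] [-0.35538594 -0.42259976 -2.09432393]
```

View pics/j1.png

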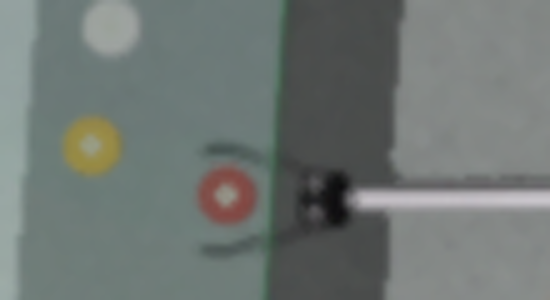

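The red tin (226,195) sits between the pads (rows 150 and 250). Closing.

Call:
drive_tool(
  rows=[
    {"dx": 0, "dy": 0.03, "dz": 0, "wx": 0, "wy": 0, "wz": 0, "hand": 48},
    {"dx": 0, "dy": 0.05, "dz": 0, "wx": 0, "wy": 0, "wz": 0, "hand": 47},
    {"dx": 0, "dy": 0.05, "dz": 0, "wx": 0, "wy": 0, "wz": 0, "hand": 46},
    {"dx": 0, "dy": 0.05, "dz": 0, "wx": 0, "wy": 0, "wz": 0, "hand": 45},
    {"dx": 0, "dy": 0.05, "dz": 0, "wx": 0, "wy": 0, "wz": 0, "hand": 44},
    {"dx": 0, "dy": 0.05, "dz": 0, "wx": 0, "wy": 0, "wz": 0, "hand": 42},
    {"dx": 0, "dy": 0.05, "dz": 0, "wx": 0, "wy": 0, "wz": 0, "hand": 41},
    {"dx": 0, "dy": 0.05, "dz": 0, "wx": 0, "wy": 0, "wz": 0, "hand": 41},
    {"dx": 0, "dy": 0.05, "dz": 0, "wx": 0, "wy": 0, "wz": 0, "hand": 41},
  ],
)

```text
clock: 13.5
eef_pos: [0.4128, -0.049, -0.008]
tool_rot: [0.707, 0.708, 0.0, 0.0]
ft_force: [0.6, 0.8, -2.2]
grip_width: 0.0426
grasp_force: 61.9
```

Run:
```python
from h import *
im,h=tins(); print('red',blob(h,(0,70,90),(9,255,255),(180,150,238,245))[:3]); o=bot.get_obs(); print({k:np.round(o[k],4) for k in ['eef_pos','tool_rot','ft_force','ft_torque','grip_width','grasp_force']})
```

```text
red [(91, [220, 214, 11, 12], [0.4152, 0.2644])]
{'eef_pos': array([ 0.4128, -0.049 , -0.0081]), 'tool_rot': array([7.065e-01, 7.077e-01, 0.000e+00, 1.000e-04]), 'ft_force': array([ 0.6223, -1.013 , -2.3507]), 'ft_torque': array([ 0.0062, -0.0054, -0.0827]), 'grip_width': np.float64(0.0424), 'grasp_force': np.float64(61.8659)}
```

Red is pinched: 62 N, stopped at 42.5 mm. Pull it out and lift.

Call:
drive_tool(
  rows=[
    {"dx": 0, "dy": 0, "dz": -0.1, "wx": 0, "wy": 0, "wz": 0, "hand": 41},
    {"dx": 0, "dy": 0, "dz": -0.2, "wx": 0, "wy": 0, "wz": 0, "hand": 41},
    {"dx": -0.2, "dy": 0, "dz": -0.25, "wx": 0, "wy": 0, "wz": 0, "hand": 41},
    {"dx": -0.6, "dy": 0, "dz": -0.25, "wx": 0, "wy": 0, "wz": 0, "hand": 41},
    {"dx": -1, "dy": 0, "dz": -0.25, "wx": 0, "wy": 0, "wz": 0, "hand": 41},
    {"dx": -1.5, "dy": 0, "dz": -0.25, "wx": 0, "wy": 0, "wz": 0, "hand": 41},
    {"dx": -2, "dy": 0, "dz": -0.25, "wx": 0, "wy": 0, "wz": 0, "hand": 41},
    {"dx": -2.5, "dy": 0, "dz": -0.25, "wx": 0, "wy": 0, "wz": 0, "hand": 41},
    {"dx": -2.8, "dy": 0, "dz": -0.6, "wx": 0, "wy": 0, "wz": 0, "hand": 41},
    {"dx": -2.8, "dy": 0, "dz": -1.2, "wx": 0, "wy": 0, "wz": 0, "hand": 41},
    {"dx": -2.8, "dy": 0, "dz": -1.8, "wx": 0, "wy": 0, "wz": 0, "hand": 41},
    {"dx": -2.8, "dy": 0, "dz": -1.8, "wx": 0, "wy": 0, "wz": 0, "hand": 41},
    {"dx": -2.8, "dy": 0, "dz": -1.8, "wx": 0, "wy": 0, "wz": 0, "hand": 41},
  ],
)

```text
clock: 14.85
eef_pos: [0.4132, -0.1898, 0.0824]
tool_rot: [0.707, 0.708, 0.0, 0.001]
ft_force: [0.1, 0.4, -3.9]
grip_width: 0.0427
grasp_force: 61.9
```

Run:
```python
from h import *
im,h=tins(); print('red',blob(h,(0,70,90),(9,255,255),(180,150,320,250),zt=.12)[:3]); 
print('yel',blob(h,(18,70,100),(36,255,255),(180,150,238,245))[:3])
o=bot.get_obs(); print({k:np.round(o[k],4) for k in ['eef_pos','ft_force','ft_torque','grip_width','grasp_force','joint_pos']})
plan([*jaw2grip([.696,.002],5),.13],5)
```

```text
red [(130, [256, 212, 14, 13], [0.4141, 0.1253])]
yel [(94, [193, 203, 11, 12], [0.4532, 0.3575])]
{'eef_pos': array([ 0.4123, -0.1892,  0.0814]), 'ft_force': array([-0.6884, -0.1396, -2.2649]), 'ft_torque': array([-0.0888,  0.0349, -0.0016]), 'grip_width': np.float64(0.0424), 'grasp_force': np.float64(61.949), 'joint_pos': array([-4.3000e-01,  2.5940e-01, -3.4170e-01,  9.7030e-01, -3.0000e-04,
        1.1394e+00])}
d [ 3.39 -0.61 -0.35] w [-1.000e-02  1.000e-02  1.702e+01] | eef [ 0.4123 -0.1892  0.0814] gw 0.0424 t 14.9
```

Call:
drive_tool(
  rows=[
    {"dx": 0.3, "dy": 0, "dz": -0.2, "wx": 0, "wy": 0, "wz": 1.5, "hand": 41},
    {"dx": 0.6, "dy": 0, "dz": -0.35, "wx": 0, "wy": 0, "wz": 3, "hand": 41},
    {"dx": 0.9, "dy": 0, "dz": -0.35, "wx": 0, "wy": 0, "wz": 4.5, "hand": 41},
    {"dx": 1.2, "dy": -0.1, "dz": -0.35, "wx": 0, "wy": 0, "wz": 6, "hand": 41},
    {"dx": 1.5, "dy": -0.2, "dz": -0.35, "wx": 0, "wy": 0, "wz": 7.5, "hand": 41},
    {"dx": 1.8, "dy": -0.3, "dz": -0.35, "wx": 0, "wy": 0, "wz": 9, "hand": 41},
    {"dx": 2.1, "dy": -0.4, "dz": -0.35, "wx": 0, "wy": 0, "wz": 10.5, "hand": 41},
    {"dx": 2.4, "dy": -0.5, "dz": -0.35, "wx": 0, "wy": 0, "wz": 12, "hand": 41},
    {"dx": 2.7, "dy": -0.6, "dz": -0.35, "wx": 0, "wy": 0, "wz": 13.5, "hand": 41},
    {"dx": 3, "dy": -0.6, "dz": -0.35, "wx": 0, "wy": 0, "wz": 15, "hand": 41},
    {"dx": 3.2, "dy": -0.6, "dz": -0.35, "wx": 0, "wy": 0, "wz": 16.2, "hand": 41},
    {"dx": 3.4, "dy": -0.6, "dz": -0.35, "wx": 0, "wy": 0, "wz": 17, "hand": 41},
    {"dx": 3.4, "dy": -0.6, "dz": -0.35, "wx": 0, "wy": 0, "wz": 17, "hand": 41},
    {"dx": 3.4, "dy": -0.6, "dz": -0.35, "wx": 0, "wy": 0, "wz": 17, "hand": 41},
  ],
)

```text
clock: 16.3
eef_pos: [0.3815, -0.0191, 0.0983]
tool_rot: [0.999, 0.046, -0.001, 0.0]
ft_force: [0.0, 0.2, -2.1]
grip_width: 0.0425
grasp_force: 62.0
```

Run:
```python
from h import *
im,h=tins(); print('red',blob(h,(0,90,90),(9,255,255),(280,110,380,180),zt=.137)[:3])
print(bot.get_obs()['joint_pos'])
plan([*jaw2grip([.696,.002],5),.048],5,3)
cv2.imwrite('pics/t1.png',cv2.resize(im[110:220,250:380],None,fx=5,fy=5,interpolation=cv2.INTER_CUBIC))
```

```text
red [(131, [294, 124, 13, 14], [0.6908, 0.0045])]
[-5.02027775e-02  1.08758853e-01 -4.81521698e-01  9.82600305e-01
 -2.80004834e-04  3.00104017e+00]
d [-0.03  0.    1.63] w [ 0.   -0.58  0.04] | eef [ 0.3818 -0.0193  0.0986] gw 0.0426 t 16.4
```

View pics/t1.png

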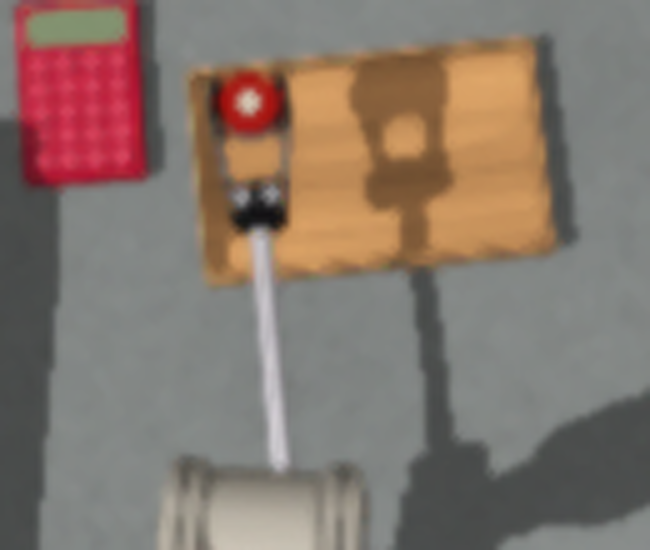

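Red is over the left end of the tray (250,100), block inside the wall. Lower with 3° nose-down pitch.

Call:
drive_tool(
  rows=[
    {"dx": 0, "dy": 0.2, "dz": 0.4, "wx": 0, "wy": -0.3, "wz": 0, "hand": 41},
    {"dx": 0, "dy": 0.2, "dz": 0.8, "wx": 0, "wy": -0.58, "wz": 0, "hand": 41},
    {"dx": 0, "dy": 0.2, "dz": 1.2, "wx": 0, "wy": -0.58, "wz": 0, "hand": 41},
    {"dx": 0, "dy": 0.2, "dz": 1.45, "wx": 0, "wy": -0.58, "wz": 0, "hand": 41},
    {"dx": 0, "dy": 0.2, "dz": 1.6, "wx": 0, "wy": -0.58, "wz": 0, "hand": 41},
    {"dx": 0, "dy": 0.2, "dz": 1.63, "wx": 0, "wy": -0.58, "wz": 0, "hand": 41},
    {"dx": 0, "dy": 0.2, "dz": 1.63, "wx": 0, "wy": -0.58, "wz": 0, "hand": 41},
    {"dx": 0, "dy": 0.2, "dz": 1.63, "wx": 0, "wy": -0.58, "wz": 0, "hand": 41},
  ],
)

```text
clock: 17.15
eef_pos: [0.3842, -0.0292, 0.0185]
tool_rot: [0.999, 0.044, -0.025, 0.001]
ft_force: [0.7, 0.4, -2.4]
grip_width: 0.0424
grasp_force: 62.0
```

Run:
```python
from h import *
o=bot.get_obs(); print({k:np.round(o[k],4) for k in ['eef_pos','ft_force','ft_torque','grip_width','grasp_force']})
```

```text
{'eef_pos': array([ 0.3842, -0.0292,  0.0185]), 'ft_force': array([ 0.7336,  0.3926, -2.4158]), 'ft_torque': array([0.0277, 0.0275, 0.0546]), 'grip_width': np.float64(0.0424), 'grasp_force': np.float64(62.0059)}
```

Call:
drive_tool(
  rows=[
    {"dx": 0, "dy": 0, "dz": 0.05, "wx": 0, "wy": 0, "wz": 0, "hand": 41},
    {"dx": 0, "dy": 0, "dz": 0.09, "wx": 0, "wy": 0, "wz": 0, "hand": 41},
    {"dx": 0, "dy": 0, "dz": 0.09, "wx": 0, "wy": 0, "wz": 0, "hand": 41},
    {"dx": 0, "dy": 0, "dz": 0.09, "wx": 0, "wy": 0, "wz": 0, "hand": 44},
    {"dx": 0, "dy": 0, "dz": 0.09, "wx": 0, "wy": 0, "wz": 0, "hand": 45},
    {"dx": 0, "dy": 0, "dz": 0.09, "wx": 0, "wy": 0, "wz": 0, "hand": 46},
    {"dx": 0, "dy": 0, "dz": 0.09, "wx": 0, "wy": 0, "wz": 0, "hand": 47},
    {"dx": 0, "dy": 0, "dz": 0.09, "wx": 0, "wy": 0, "wz": 0, "hand": 48},
    {"dx": 0, "dy": 0, "dz": 0.09, "wx": 0, "wy": 0, "wz": 0, "hand": 49},
    {"dx": 0, "dy": 0, "dz": 0.09, "wx": 0, "wy": 0, "wz": 0, "hand": 49},
    {"dx": 0, "dy": 0, "dz": 0.09, "wx": 0, "wy": 0, "wz": 0, "hand": 49},
    {"dx": 0, "dy": 0, "dz": -0.1, "wx": 0, "wy": 0, "wz": 0, "hand": 49},
    {"dx": 0, "dy": 0, "dz": -0.4, "wx": 0, "wy": 0, "wz": 0, "hand": 49},
    {"dx": 0, "dy": 0, "dz": -0.9, "wx": 0, "wy": 0, "wz": 0, "hand": 49},
    {"dx": 0, "dy": 0, "dz": -1.5, "wx": 0, "wy": 0, "wz": 0, "hand": 49},
    {"dx": 0, "dy": 0, "dz": -2, "wx": 0, "wy": 0.58, "wz": 0, "hand": 49},
    {"dx": 0, "dy": 0, "dz": -2, "wx": 0, "wy": 0.58, "wz": 0, "hand": 49},
    {"dx": 0, "dy": 0, "dz": -2, "wx": 0, "wy": 0.58, "wz": 0, "hand": 49},
  ],
)

```text
clock: 18.95
eef_pos: [0.3887, -0.0286, 0.1185]
tool_rot: [0.999, 0.044, 0.001, 0.0]
ft_force: [-0.9, 0.4, -2.6]
grip_width: 0.0491
grasp_force: 14.1
```

Run:
```python
from h import *
im,h=tins(); print('red',blob(h,(0,90,90),(9,255,255),(280,110,380,180),zt=.032)[:3]); B=(180,150,238,245)
print('yel',blob(h,(18,70,100),(36,255,255),B)[:3])
print('whi',blob(h,(0,0,140),(180,40,200),B)[:3])
o=bot.get_obs(); print({k:np.round(o[k],4) for k in ['eef_pos','ft_force','grip_width','grasp_force']})
plan([*jaw2grip([.4525,.16],90),.13],90)
cv2.imwrite('pics/t2.png',cv2.resize(im[110:220,250:380],None,fx=4,fy=4,interpolation=cv2.INTER_CUBIC))
```

```text
red [(102, [299, 132, 12, 11], [0.6939, -0.0057])]
yel [(95, [193, 203, 11, 12], [0.4532, 0.3575])]
whi [(584, [180, 150, 10, 93], [0.4963, 0.4051]), (106, [197, 179, 11, 12], [0.5351, 0.345])]
{'eef_pos': array([ 0.388 , -0.0286,  0.1176]), 'ft_force': array([-0.7252,  0.4476, -2.982 ]), 'grip_width': np.float64(0.0492), 'grasp_force': np.float64(14.1097)}
d [0.94 2.62 0.37] w [-1.000e-02  1.000e-02 -1.698e+01] | eef [ 0.388  -0.0286  0.1176] gw 0.0492 t 19.0
```

View pics/t2.png

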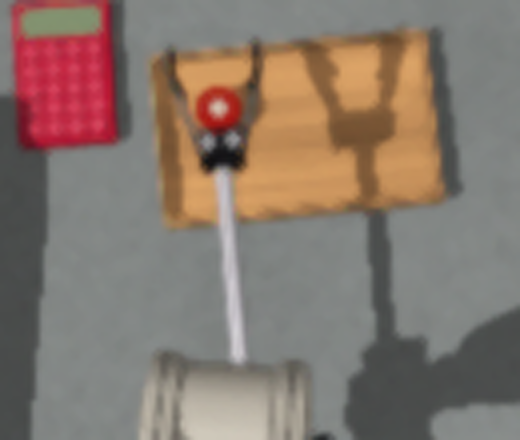

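Red rests in the tray at (218,108) in the crop, jaws clear. Next: yellow.

Call:
drive_tool(
  rows=[
    {"dx": 0.1, "dy": 0.7, "dz": 0, "wx": 0, "wy": 0, "wz": -1.6, "hand": 49},
    {"dx": 0.2, "dy": 1.4, "dz": 0, "wx": 0, "wy": 0, "wz": -3.2, "hand": 49},
    {"dx": 0.4, "dy": 2, "dz": 0, "wx": 0, "wy": 0, "wz": -4.8, "hand": 49},
    {"dx": 0.6, "dy": 2.6, "dz": 0, "wx": 0, "wy": 0, "wz": -6.4, "hand": 49},
    {"dx": 0.94, "dy": 2.62, "dz": 0, "wx": 0, "wy": 0, "wz": -8, "hand": 49},
    {"dx": 0.94, "dy": 2.62, "dz": 0, "wx": 0, "wy": 0, "wz": -9.6, "hand": 49},
    {"dx": 0.94, "dy": 2.62, "dz": 0, "wx": 0, "wy": 0, "wz": -11.2, "hand": 49},
    {"dx": 0.94, "dy": 2.62, "dz": 0, "wx": 0, "wy": 0, "wz": -12.8, "hand": 49},
    {"dx": 0.94, "dy": 2.62, "dz": 0, "wx": 0, "wy": 0, "wz": -14.4, "hand": 49},
    {"dx": 0.94, "dy": 2.62, "dz": 0, "wx": 0, "wy": 0, "wz": -16, "hand": 49},
    {"dx": 0.94, "dy": 2.62, "dz": 0.2, "wx": 0, "wy": 0, "wz": -17, "hand": 49},
    {"dx": 0.94, "dy": 2.62, "dz": 0.8, "wx": 0, "wy": 0, "wz": -17, "hand": 49},
    {"dx": 0.94, "dy": 2.62, "dz": 1.4, "wx": 0, "wy": 0, "wz": -17, "hand": 49},
    {"dx": 0.94, "dy": 2.62, "dz": 2, "wx": 0, "wy": 0, "wz": -17, "hand": 49},
    {"dx": 0.94, "dy": 2.62, "dz": 2.4, "wx": 0, "wy": 0, "wz": -17, "hand": 49},
    {"dx": 0.94, "dy": 2.62, "dz": 2.5, "wx": 0, "wy": 0, "wz": -17, "hand": 49},
    {"dx": 0.94, "dy": 2.62, "dz": 2.5, "wx": 0, "wy": 0, "wz": -17, "hand": 49},
  ],
)

```text
clock: 20.7
eef_pos: [0.4455, -0.1544, -0.0089]
tool_rot: [0.707, 0.708, -0.001, -0.002]
ft_force: [-0.0, 0.2, -1.8]
grip_width: 0.0489
grasp_force: 14.1
```

Run:
```python
from h import *
im,h=tins(); B=(180,150,238,245)
print('yel',blob(h,(18,70,100),(36,255,255),B)[:3])
print('whi',blob(h,(0,0,140),(180,40,200),(190,150,238,245))[:3])
print('red',blob(h,(0,90,90),(9,255,255),(280,110,380,180),zt=.032)[:3])
o=bot.get_obs(); print({k:np.round(o[k],4) for k in ['ft_force','grip_width','grasp_force']})
plan([*jaw2grip([.4525,.3575],90),.022],90)
# check jaw: tube line
g=im.min(2).astype(int)
P=px2w('top',[(u,190+np.argmax(g[190:225,u])) for u in range(285,315,3)],.025);k=np.polyfit(P[:,1],P[:,0],1);print('tube slope',k[0],'x at .16',np.polyval(k,.16))
```

```text
yel [(91, [193, 204, 11, 11], [0.4515, 0.3574])]
whi [(99, [207, 177, 11, 11], [0.5432, 0.3105])]
red [(109, [299, 132, 12, 12], [0.6921, -0.0057])]
{'ft_force': array([ 0.4475,  0.7789, -2.7812]), 'grip_width': np.float64(0.049), 'grasp_force': np.float64(14.1275)}
d [3.95 0.   0.03] w [-0.02 -0.01  0.02] | eef [ 0.4467 -0.1548 -0.0077] gw 0.049 t 20.8
tube slope 0.009368944555700262 x at .16 0.4500926786746039
```

White has been knocked to (.543,.311); yellow is unmoved. Advance to yellow and squeeze.

Call:
drive_tool(
  rows=[
    {"dx": 0.5, "dy": 0.03, "dz": 0, "wx": 0, "wy": 0, "wz": 0, "hand": 49},
    {"dx": 1.1, "dy": 0.03, "dz": 0, "wx": 0, "wy": 0, "wz": 0, "hand": 49},
    {"dx": 1.7, "dy": 0.03, "dz": 0, "wx": 0, "wy": 0, "wz": 0, "hand": 49},
    {"dx": 2.3, "dy": 0.03, "dz": 0, "wx": 0, "wy": 0, "wz": 0, "hand": 49},
    {"dx": 2.8, "dy": 0.03, "dz": 0, "wx": 0, "wy": 0, "wz": 0, "hand": 49},
    {"dx": 3.2, "dy": 0.03, "dz": 0, "wx": 0, "wy": 0, "wz": 0, "hand": 49},
    {"dx": 3.5, "dy": 0.03, "dz": 0, "wx": 0, "wy": 0, "wz": 0, "hand": 49},
    {"dx": 3.8, "dy": 0.03, "dz": 0, "wx": 0, "wy": 0, "wz": 0, "hand": 49},
    {"dx": 3.95, "dy": 0.03, "dz": 0, "wx": 0, "wy": 0, "wz": 0, "hand": 49},
    {"dx": 3.95, "dy": 0.03, "dz": 0, "wx": 0, "wy": 0, "wz": 0, "hand": 49},
    {"dx": 3.95, "dy": 0.03, "dz": 0, "wx": 0, "wy": 0, "wz": 0, "hand": 49},
  ],
)

```text
clock: 21.85
eef_pos: [0.4487, 0.0423, -0.0067]
tool_rot: [0.707, 0.708, 0.0, 0.001]
ft_force: [0.2, 0.1, -2.1]
grip_width: 0.0495
grasp_force: 14.1
```

Run:
```python
from h import *
im,h=tins(); B=(180,150,238,245)
print('yel',blob(h,(18,70,100),(36,255,255),B)[:3])
o=bot.get_obs(); print({k:np.round(o[k],4) for k in ['ft_force','grip_width','grasp_force']})
plan([*jaw2grip([.4525,.3575],90),.022],90)
d=cv2.inRange(h,(0,0,0),(180,255,75)); ys,xs=np.nonzero(d[195:225,180:240]); 
for x in range(180,222,3): print(x,(195+np.nonzero(d[190:228,x])[0]-5).tolist(),end=' ')
```

```text
yel [(91, [193, 204, 11, 11], [0.4515, 0.3574])]
{'ft_force': array([-0.518 , -0.0098, -2.8478]), 'grip_width': np.float64(0.0493), 'grasp_force': np.float64(14.1047)}
d [ 0.01 -0.04  0.04] w [0.01 0.   0.01] | eef [ 0.4485  0.0421 -0.0069] gw 0.0493 t 21.9
180 [] 183 [] 186 [] 189 [] 192 [] 195 [] 198 [] 201 [] 204 [] 207 [] 210 [] 213 [] 216 [] 219 [206, 207, 208, 209, 210, 211, 212]
```

Call:
drive_tool(
  rows=[
    {"dx": 0, "dy": 0.02, "dz": 0, "wx": 0, "wy": 0, "wz": 0, "hand": 48},
    {"dx": 0, "dy": 0.04, "dz": 0, "wx": 0, "wy": 0, "wz": 0, "hand": 47},
    {"dx": 0, "dy": 0.04, "dz": 0, "wx": 0, "wy": 0, "wz": 0, "hand": 46},
    {"dx": 0, "dy": 0.04, "dz": 0, "wx": 0, "wy": 0, "wz": 0, "hand": 45},
    {"dx": 0, "dy": 0.04, "dz": 0, "wx": 0, "wy": 0, "wz": 0, "hand": 44},
    {"dx": 0, "dy": 0.04, "dz": 0, "wx": 0, "wy": 0, "wz": 0, "hand": 42},
    {"dx": 0, "dy": 0.04, "dz": 0, "wx": 0, "wy": 0, "wz": 0, "hand": 41},
    {"dx": 0, "dy": 0.04, "dz": 0, "wx": 0, "wy": 0, "wz": 0, "hand": 41},
    {"dx": 0, "dy": 0.04, "dz": 0, "wx": 0, "wy": 0, "wz": 0, "hand": 41},
    {"dx": 0, "dy": 0.04, "dz": -0.15, "wx": 0, "wy": 0, "wz": 0, "hand": 41},
    {"dx": 0, "dy": 0.04, "dz": -0.25, "wx": 0, "wy": 0, "wz": 0, "hand": 41},
  ],
)

```text
clock: 23.0
eef_pos: [0.4501, 0.0426, 0.0058]
tool_rot: [0.706, 0.708, -0.0, -0.0]
ft_force: [-0.2, -0.1, -3.0]
grip_width: 0.0423
grasp_force: 61.7
```

Run:
```python
from h import *
im,h=tins(); B=(180,150,238,245)
print('yel',blob(h,(18,70,100),(36,255,255),B,zt=.04)[:3])
print('whi',blob(h,(0,0,140),(180,40,200),(190,150,238,245))[:3])
o=bot.get_obs(); print({k:np.round(o[k],4) for k in ['eef_pos','ft_force','grip_width','grasp_force']})
```

```text
yel [(101, [192, 203, 11, 12], [0.4523, 0.3577])]
whi [(102, [207, 177, 12, 11], [0.5432, 0.3088]), (31, [223, 207, 11, 4], [0.4523, 0.2544])]
{'eef_pos': array([0.4509, 0.0427, 0.0066]), 'ft_force': array([ 0.38  ,  0.4733, -1.9626]), 'grip_width': np.float64(0.0426), 'grasp_force': np.float64(61.7032)}
```

Call:
drive_tool(
  rows=[
    {"dx": -0.3, "dy": 0, "dz": 0, "wx": 0, "wy": 0, "wz": 0, "hand": 41},
    {"dx": -0.8, "dy": 0, "dz": 0, "wx": 0, "wy": 0, "wz": 0, "hand": 41},
    {"dx": -1.3, "dy": 0, "dz": 0, "wx": 0, "wy": 0, "wz": 0, "hand": 41},
    {"dx": -1.8, "dy": 0, "dz": 0, "wx": 0, "wy": 0, "wz": 0, "hand": 41},
    {"dx": -2.3, "dy": 0, "dz": 0, "wx": 0, "wy": 0, "wz": 0, "hand": 41},
    {"dx": -2.8, "dy": 0, "dz": 0, "wx": 0, "wy": 0, "wz": 0, "hand": 41},
    {"dx": -3.3, "dy": 0, "dz": 0, "wx": 0, "wy": 0, "wz": 0, "hand": 41},
    {"dx": -3.8, "dy": 0, "dz": 0, "wx": 0, "wy": 0, "wz": 0, "hand": 41},
    {"dx": -4.2, "dy": 0, "dz": 0, "wx": 0, "wy": 0, "wz": 0, "hand": 41},
    {"dx": -4.5, "dy": 0, "dz": -0.4, "wx": 0, "wy": 0, "wz": 0, "hand": 41},
    {"dx": -4.5, "dy": 0, "dz": -1, "wx": 0, "wy": 0, "wz": 0, "hand": 41},
    {"dx": -4.5, "dy": 0, "dz": -1.6, "wx": 0, "wy": 0, "wz": 0, "hand": 41},
    {"dx": -4.5, "dy": 0, "dz": -1.9, "wx": 0, "wy": 0, "wz": 0, "hand": 41},
    {"dx": -4.5, "dy": 0, "dz": -1.9, "wx": 0, "wy": 0, "wz": 0, "hand": 41},
  ],
)

```text
clock: 24.45
eef_pos: [0.4527, -0.1834, 0.1031]
tool_rot: [0.707, 0.708, 0.001, 0.003]
ft_force: [-0.5, -0.3, -3.2]
grip_width: 0.0425
grasp_force: 62.0
```

Run:
```python
from h import *
im,h=tins()
print('yel',blob(h,(18,90,100),(36,255,255),(240,190,320,240),zt=.13)[:3])
o=bot.get_obs(); print({k:np.round(o[k],4) for k in ['eef_pos','ft_force','grip_width','grasp_force']})
plan([*jaw2grip([.70,-.072],5),.13],5)
```

```text
yel [(139, [253, 199, 14, 13], [0.4546, 0.1336])]
{'eef_pos': array([ 0.4515, -0.1828,  0.1014]), 'ft_force': array([ 0.5896,  0.4233, -1.9897]), 'grip_width': np.float64(0.0426), 'grasp_force': np.float64(61.9631)}
d [ 1.79 -1.31  0.04] w [ 4.000e-02 -1.000e-02  1.702e+01] | eef [ 0.4515 -0.1828  0.1014] gw 0.0426 t 24.5
```

Call:
drive_tool(
  rows=[
    {"dx": 0.1, "dy": -0.2, "dz": 0, "wx": 0, "wy": 0, "wz": 1.5, "hand": 41},
    {"dx": 0.3, "dy": -0.4, "dz": 0, "wx": 0, "wy": 0, "wz": 3, "hand": 41},
    {"dx": 0.5, "dy": -0.6, "dz": 0, "wx": 0, "wy": 0, "wz": 4.5, "hand": 41},
    {"dx": 0.7, "dy": -0.8, "dz": 0, "wx": 0, "wy": 0, "wz": 6, "hand": 41},
    {"dx": 0.9, "dy": -1, "dz": 0, "wx": 0, "wy": 0, "wz": 7.5, "hand": 41},
    {"dx": 1.1, "dy": -1.1, "dz": 0, "wx": 0, "wy": 0, "wz": 9, "hand": 41},
    {"dx": 1.3, "dy": -1.2, "dz": 0, "wx": 0, "wy": 0, "wz": 10.5, "hand": 41},
    {"dx": 1.5, "dy": -1.3, "dz": 0, "wx": 0, "wy": 0, "wz": 12, "hand": 41},
    {"dx": 1.6, "dy": -1.3, "dz": 0, "wx": 0, "wy": 0, "wz": 13.5, "hand": 41},
    {"dx": 1.7, "dy": -1.3, "dz": 0, "wx": 0, "wy": 0, "wz": 15, "hand": 41},
    {"dx": 1.8, "dy": -1.3, "dz": 0, "wx": 0, "wy": 0, "wz": 16.2, "hand": 41},
    {"dx": 1.8, "dy": -1.3, "dz": 0, "wx": 0, "wy": 0, "wz": 17, "hand": 41},
    {"dx": 1.8, "dy": -1.3, "dz": 0, "wx": 0, "wy": 0, "wz": 17, "hand": 41},
    {"dx": 1.8, "dy": -1.3, "dz": 0, "wx": 0, "wy": 0, "wz": 17, "hand": 41},
  ],
)

```text
clock: 25.9
eef_pos: [0.3844, -0.0922, 0.0993]
tool_rot: [0.999, 0.045, -0.001, -0.0]
ft_force: [0.7, -0.6, -1.9]
grip_width: 0.0429
grasp_force: 62.0
```

Run:
```python
from h import *
im,h=tins()
print('red',blob(h,(0,90,90),(9,255,255),(280,110,380,180),zt=.032)[:3])
o=bot.get_obs(); print({k:np.round(o[k],4) for k in ['eef_pos','ft_force','grip_width','grasp_force']})
print(blob(h,(22,90,100),(36,255,255),(280,110,380,180),zt=.137)[:2])
plan([*jaw2grip([.70,-.072],5),.0445],5,3)
```

```text
red [(110, [299, 132, 12, 12], [0.6921, -0.0057])]
{'eef_pos': array([ 0.3847, -0.0923,  0.0995]), 'ft_force': array([ 0.1405,  0.225 , -3.4816]), 'grip_width': np.float64(0.0426), 'grasp_force': np.float64(61.9573)}
[(53, [317, 124, 11, 10], [0.6965, -0.0656])]
d [-0.01  0.03  1.72] w [-0.01 -0.58  0.03] | eef [ 0.3847 -0.0923  0.0995] gw 0.0426 t 25.9
```

Call:
drive_tool(
  rows=[
    {"dx": 0, "dy": 0.12, "dz": 0.4, "wx": 0, "wy": -0.3, "wz": 0, "hand": 41},
    {"dx": 0, "dy": 0.12, "dz": 0.8, "wx": 0, "wy": -0.58, "wz": 0, "hand": 41},
    {"dx": 0, "dy": 0.12, "dz": 1.2, "wx": 0, "wy": -0.58, "wz": 0, "hand": 41},
    {"dx": 0, "dy": 0.12, "dz": 1.45, "wx": 0, "wy": -0.58, "wz": 0, "hand": 41},
    {"dx": 0, "dy": 0.12, "dz": 1.6, "wx": 0, "wy": -0.58, "wz": 0, "hand": 41},
    {"dx": 0, "dy": 0.12, "dz": 1.7, "wx": 0, "wy": -0.58, "wz": 0, "hand": 41},
    {"dx": 0, "dy": 0.12, "dz": 1.7, "wx": 0, "wy": -0.58, "wz": 0, "hand": 41},
    {"dx": 0, "dy": 0.12, "dz": 1.7, "wx": 0, "wy": -0.58, "wz": 0, "hand": 44},
    {"dx": 0, "dy": 0.12, "dz": 1.7, "wx": 0, "wy": -0.58, "wz": 0, "hand": 45},
    {"dx": 0, "dy": 0.12, "dz": 1.7, "wx": 0, "wy": -0.58, "wz": 0, "hand": 46},
    {"dx": 0, "dy": 0.12, "dz": 1.7, "wx": 0, "wy": -0.58, "wz": 0, "hand": 47},
    {"dx": 0, "dy": 0.12, "dz": 1.7, "wx": 0, "wy": -0.58, "wz": 0, "hand": 47.5},
    {"dx": 0, "dy": 0.12, "dz": 1.7, "wx": 0, "wy": -0.58, "wz": 0, "hand": 47.5},
  ],
)

```text
clock: 27.25
eef_pos: [0.386, -0.0985, 0.0154]
tool_rot: [0.999, 0.044, -0.025, 0.001]
ft_force: [0.4, -0.8, -2.8]
grip_width: 0.0474
grasp_force: 14.7
```

Run:
```python
from h import *
o=bot.get_obs(); print({k:np.round(o[k],4) for k in ['eef_pos','ft_force','grip_width','grasp_force']})
```

```text
{'eef_pos': array([ 0.386 , -0.0985,  0.0154]), 'ft_force': array([ 0.4322, -0.759 , -2.818 ]), 'grip_width': np.float64(0.0474), 'grasp_force': np.float64(14.7264)}
```

Call:
drive_tool(
  rows=[
    {"dx": 0, "dy": 0, "dz": -0.1, "wx": 0, "wy": 0, "wz": 0, "hand": 47.5},
    {"dx": 0, "dy": 0, "dz": -0.4, "wx": 0, "wy": 0, "wz": 0, "hand": 47.5},
    {"dx": 0, "dy": 0, "dz": -0.9, "wx": 0, "wy": 0, "wz": 0, "hand": 47.5},
    {"dx": 0, "dy": 0, "dz": -1.5, "wx": 0, "wy": 0, "wz": 0, "hand": 48},
    {"dx": 0, "dy": 0, "dz": -2, "wx": 0, "wy": 0.58, "wz": 0, "hand": 49},
    {"dx": 0, "dy": 0, "dz": -2, "wx": 0, "wy": 0.58, "wz": 0, "hand": 49},
    {"dx": 0, "dy": 0, "dz": -2, "wx": 0, "wy": 0.58, "wz": 0, "hand": 49},
  ],
)

```text
clock: 27.95
eef_pos: [0.391, -0.0981, 0.1156]
tool_rot: [0.999, 0.044, 0.0, 0.0]
ft_force: [-0.6, -1.0, -2.1]
grip_width: 0.049
grasp_force: 14.1
```

Run:
```python
from h import *
im,h=tins()
print('red',blob(h,(0,90,90),(9,255,255),(280,110,380,180),zt=.032)[:3])
print('yel',blob(h,(23,100,100),(36,255,255),(280,110,380,180),zt=.032)[:3])
print('whi',blob(h,(0,0,140),(180,40,200),(190,150,238,245))[:3])
plan([*jaw2grip([.543,.16],90),.14],90)
```

```text
red [(110, [299, 132, 12, 12], [0.6921, -0.0057])]
yel []
whi [(103, [207, 177, 12, 11], [0.5432, 0.3088])]
d [2.82 1.4  0.11] w [-1.000e-02  1.000e-02 -1.698e+01] | eef [ 0.3903 -0.0979  0.1147] gw 0.0488 t 28.0
```

Call:
drive_tool(
  rows=[
    {"dx": 0, "dy": 0.4, "dz": 0, "wx": 0, "wy": 0, "wz": -1.6, "hand": 49},
    {"dx": 0.1, "dy": 0.8, "dz": 0, "wx": 0, "wy": 0, "wz": -3.2, "hand": 49},
    {"dx": 0.4, "dy": 1.2, "dz": 0, "wx": 0, "wy": 0, "wz": -4.8, "hand": 49},
    {"dx": 0.8, "dy": 1.4, "dz": 0, "wx": 0, "wy": 0, "wz": -6.4, "hand": 49},
    {"dx": 1.2, "dy": 1.4, "dz": 0, "wx": 0, "wy": 0, "wz": -8, "hand": 49},
    {"dx": 1.6, "dy": 1.4, "dz": 0, "wx": 0, "wy": 0, "wz": -9.6, "hand": 49},
    {"dx": 2, "dy": 1.4, "dz": 0, "wx": 0, "wy": 0, "wz": -11.2, "hand": 49},
    {"dx": 2.4, "dy": 1.4, "dz": 0, "wx": 0, "wy": 0, "wz": -12.8, "hand": 49},
    {"dx": 2.8, "dy": 1.4, "dz": 0, "wx": 0, "wy": 0, "wz": -14.4, "hand": 49},
    {"dx": 2.82, "dy": 1.4, "dz": 0, "wx": 0, "wy": 0, "wz": -16, "hand": 49},
    {"dx": 2.82, "dy": 1.4, "dz": 0.2, "wx": 0, "wy": 0, "wz": -17, "hand": 49},
    {"dx": 2.82, "dy": 1.4, "dz": 0.8, "wx": 0, "wy": 0, "wz": -17, "hand": 49},
    {"dx": 2.82, "dy": 1.4, "dz": 1.4, "wx": 0, "wy": 0, "wz": -17, "hand": 49},
    {"dx": 2.82, "dy": 1.4, "dz": 2, "wx": 0, "wy": 0, "wz": -17, "hand": 49},
    {"dx": 2.82, "dy": 1.4, "dz": 2.4, "wx": 0, "wy": 0, "wz": -17, "hand": 49},
    {"dx": 2.82, "dy": 1.4, "dz": 2.45, "wx": 0, "wy": 0, "wz": -17, "hand": 49},
    {"dx": 2.82, "dy": 1.4, "dz": 2.45, "wx": 0, "wy": 0, "wz": -17, "hand": 49},
  ],
)

```text
clock: 29.7
eef_pos: [0.5363, -0.1548, -0.0091]
tool_rot: [0.706, 0.708, -0.001, -0.002]
ft_force: [0.9, 0.0, -1.0]
grip_width: 0.049
grasp_force: 14.1
```

Run:
```python
from h import *
im,h=tins()
print('yel',blob(h,(20,170,100),(36,255,255),(310,125,350,165),zt=.032)[:3],h[132:150:3,320].tolist())
print([(d['score'],np.round(d['extent'])) for d in bot.look_for('top','tin_yellow')][:3])
print('whi',blob(h,(0,0,140),(180,40,200),(190,150,238,245))[:3])
plan([*jaw2grip([.543,.3095],90),.022],90); print(bot.get_obs()['ft_force'])
d=cv2.inRange(h,(0,0,0),(180,255,60))
print([(x,(165+np.nonzero(d[165:210,x])[0]).tolist()) for x in range(258,276,3)])
```

```text
yel [(80, [319, 130, 12, 12], [0.6983, -0.0738])] [[19, 185, 203], [22, 220, 209], [21, 213, 204], [16, 129, 178], [15, 138, 186], [15, 138, 188]]
[(0.4, array([326., 137.,   4.,  15.]))]
whi [(99, [207, 177, 12, 11], [0.5432, 0.3088])]
d [ 3.   -0.02  0.04] w [0.01 0.   0.02] | eef [ 0.5383 -0.1554 -0.0069] gw 0.0494 t 29.8
[ 0.04581224 -0.16339214 -2.7256669 ]
[(258, [172, 173, 174, 191, 192, 193]), (261, [173, 174, 175]), (264, []), (267, []), (270, []), (273, [])]
```

Call:
drive_tool(
  rows=[
    {"dx": 0.5, "dy": 0.01, "dz": 0, "wx": 0, "wy": 0, "wz": 0, "hand": 49},
    {"dx": 1, "dy": 0.01, "dz": 0, "wx": 0, "wy": 0, "wz": 0, "hand": 49},
    {"dx": 1.6, "dy": 0.01, "dz": 0, "wx": 0, "wy": 0, "wz": 0, "hand": 49},
    {"dx": 2.1, "dy": 0.01, "dz": 0, "wx": 0, "wy": 0, "wz": 0, "hand": 49},
    {"dx": 2.5, "dy": 0.01, "dz": 0, "wx": 0, "wy": 0, "wz": 0, "hand": 49},
    {"dx": 2.8, "dy": 0.01, "dz": 0, "wx": 0, "wy": 0, "wz": 0, "hand": 49},
    {"dx": 3, "dy": 0.01, "dz": 0, "wx": 0, "wy": 0, "wz": 0, "hand": 49},
    {"dx": 3, "dy": 0.01, "dz": 0, "wx": 0, "wy": 0, "wz": 0, "hand": 48},
    {"dx": 3, "dy": 0.02, "dz": 0, "wx": 0, "wy": 0, "wz": 0, "hand": 47},
    {"dx": 3, "dy": 0.03, "dz": 0, "wx": 0, "wy": 0, "wz": 0, "hand": 46},
    {"dx": 3, "dy": 0.03, "dz": 0, "wx": 0, "wy": 0, "wz": 0, "hand": 45},
    {"dx": 3, "dy": 0.03, "dz": 0, "wx": 0, "wy": 0, "wz": 0, "hand": 44},
    {"dx": 3, "dy": 0.03, "dz": 0, "wx": 0, "wy": 0, "wz": 0, "hand": 42},
    {"dx": 3, "dy": 0.03, "dz": 0, "wx": 0, "wy": 0, "wz": 0, "hand": 41},
    {"dx": 3, "dy": 0.03, "dz": 0, "wx": 0, "wy": 0, "wz": 0, "hand": 41},
    {"dx": 3, "dy": 0.03, "dz": 0, "wx": 0, "wy": 0, "wz": 0, "hand": 41},
    {"dx": 3, "dy": 0.03, "dz": -0.15, "wx": 0, "wy": 0, "wz": 0, "hand": 41},
    {"dx": 3, "dy": 0.03, "dz": -0.25, "wx": 0, "wy": 0, "wz": 0, "hand": 41},
  ],
)

```text
clock: 31.6
eef_pos: [0.5388, -0.0052, 0.0057]
tool_rot: [0.706, 0.708, -0.0, 0.0]
ft_force: [-0.9, 0.1, -2.9]
grip_width: 0.0424
grasp_force: 61.6
```

Run:
```python
from h import *
im,h=tins(); 
print('whi',blob(h,(0,0,140),(180,40,200),(190,150,238,245),zt=.04)[:3])
o=bot.get_obs(); print({k:np.round(o[k],4) for k in ['eef_pos','ft_force','grip_width','grasp_force']})
```

```text
whi [(95, [206, 178, 12, 10], [0.5399, 0.3093])]
{'eef_pos': array([ 0.5397, -0.0052,  0.0066]), 'ft_force': array([ 0.3768,  0.6135, -1.4827]), 'grip_width': np.float64(0.0429), 'grasp_force': np.float64(61.6032)}
```

Call:
drive_tool(
  rows=[
    {"dx": -0.3, "dy": 0, "dz": 0, "wx": 0, "wy": 0, "wz": 0, "hand": 41},
    {"dx": -0.8, "dy": 0, "dz": 0, "wx": 0, "wy": 0, "wz": 0, "hand": 41},
    {"dx": -1.3, "dy": 0, "dz": 0, "wx": 0, "wy": 0, "wz": 0, "hand": 41},
    {"dx": -1.8, "dy": 0, "dz": 0, "wx": 0, "wy": 0, "wz": 0, "hand": 41},
    {"dx": -2.3, "dy": 0, "dz": 0, "wx": 0, "wy": 0, "wz": 0, "hand": 41},
    {"dx": -2.8, "dy": 0, "dz": 0, "wx": 0, "wy": 0, "wz": 0, "hand": 41},
    {"dx": -3.1, "dy": 0, "dz": 0, "wx": 0, "wy": 0, "wz": 0, "hand": 41},
    {"dx": -3.2, "dy": 0, "dz": -0.4, "wx": 0, "wy": 0, "wz": 0, "hand": 41},
    {"dx": -3.2, "dy": 0, "dz": -1, "wx": 0, "wy": 0, "wz": 0, "hand": 41},
    {"dx": -3.2, "dy": 0, "dz": -1.6, "wx": 0, "wy": 0, "wz": 0, "hand": 41},
    {"dx": -3.2, "dy": 0, "dz": -1.9, "wx": 0, "wy": 0, "wz": 0, "hand": 41},
    {"dx": -3.2, "dy": 0, "dz": -1.9, "wx": 0, "wy": 0, "wz": 0, "hand": 41},
    {"dx": -3.2, "dy": 0, "dz": -1.9, "wx": 0, "wy": 0, "wz": 0, "hand": 41},
  ],
)

```text
clock: 32.95
eef_pos: [0.5388, -0.1653, 0.0998]
tool_rot: [0.707, 0.708, -0.0, -0.0]
ft_force: [0.4, -0.2, -3.0]
grip_width: 0.0426
grasp_force: 61.8
```

Run:
```python
from h import *
o=bot.get_obs(); print({k:np.round(o[k],4) for k in ['eef_pos','ft_force','grip_width','grasp_force']})
plan([*jaw2grip([.703,-.142],5),.13],5)
```

```text
{'eef_pos': array([ 0.5388, -0.1653,  0.0998]), 'ft_force': array([ 0.3694, -0.19  , -3.022 ]), 'grip_width': np.float64(0.0426), 'grasp_force': np.float64(61.7932)}
d [ 0.04 -3.    0.02] w [-0.    0.   17.02] | eef [ 0.5388 -0.1653  0.0998] gw 0.0426 t 33.0
```

Call:
drive_tool(
  rows=[
    {"dx": 0, "dy": -0.3, "dz": 0, "wx": 0, "wy": 0, "wz": 1.5, "hand": 41},
    {"dx": 0, "dy": -0.6, "dz": 0, "wx": 0, "wy": 0, "wz": 3, "hand": 41},
    {"dx": 0, "dy": -0.9, "dz": 0, "wx": 0, "wy": 0, "wz": 4.5, "hand": 41},
    {"dx": 0, "dy": -1.3, "dz": 0, "wx": 0, "wy": 0, "wz": 6, "hand": 41},
    {"dx": 0, "dy": -1.7, "dz": 0, "wx": 0, "wy": 0, "wz": 7.5, "hand": 41},
    {"dx": 0, "dy": -2, "dz": 0, "wx": 0, "wy": 0, "wz": 9, "hand": 41},
    {"dx": 0, "dy": -2.3, "dz": 0, "wx": 0, "wy": 0, "wz": 10.5, "hand": 41},
    {"dx": 0, "dy": -2.6, "dz": 0, "wx": 0, "wy": 0, "wz": 12, "hand": 41},
    {"dx": 0, "dy": -2.8, "dz": 0, "wx": 0, "wy": 0, "wz": 13.5, "hand": 41},
    {"dx": 0, "dy": -3, "dz": 0, "wx": 0, "wy": 0, "wz": 15, "hand": 41},
    {"dx": 0, "dy": -3, "dz": 0, "wx": 0, "wy": 0, "wz": 16.2, "hand": 41},
    {"dx": 0, "dy": -3, "dz": 0, "wx": 0, "wy": 0, "wz": 17, "hand": 41},
    {"dx": 0, "dy": -3, "dz": 0, "wx": 0, "wy": 0, "wz": 17, "hand": 41},
    {"dx": 0, "dy": -3, "dz": 0, "wx": 0, "wy": 0, "wz": 17, "hand": 41},
  ],
)

```text
clock: 34.35
eef_pos: [0.3882, -0.165, 0.099]
tool_rot: [0.999, 0.045, -0.001, -0.001]
ft_force: [-0.8, 0.2, -2.6]
grip_width: 0.0426
grasp_force: 61.8
```

Run:
```python
from h import *
o=bot.get_obs(); print({k:np.round(o[k],4) for k in ['eef_pos','ft_force','grip_width','grasp_force']})
im,h=tins(); print('whi',blob(h,(0,0,170),(180,60,255),(310,110,365,150),zt=.137)[:3])
plan([*jaw2grip([.703,-.142],5),.0445],5,3)
```

```text
{'eef_pos': array([ 0.3882, -0.165 ,  0.099 ]), 'ft_force': array([-0.7925,  0.2059, -2.6328]), 'grip_width': np.float64(0.0426), 'grasp_force': np.float64(61.798)}
whi [(111, [340, 122, 11, 12], [0.6991, -0.1389])]
d [-0.02 -0.03  1.71] w [-0.01 -0.58  0.04] | eef [ 0.3884 -0.1651  0.0993] gw 0.0425 t 34.4
```

Call:
drive_tool(
  rows=[
    {"dx": 0, "dy": 0.08, "dz": 0.4, "wx": 0, "wy": -0.3, "wz": 0, "hand": 41},
    {"dx": 0, "dy": 0.08, "dz": 0.8, "wx": 0, "wy": -0.58, "wz": 0, "hand": 41},
    {"dx": 0, "dy": 0.08, "dz": 1.2, "wx": 0, "wy": -0.58, "wz": 0, "hand": 41},
    {"dx": 0, "dy": 0.08, "dz": 1.45, "wx": 0, "wy": -0.58, "wz": 0, "hand": 41},
    {"dx": 0, "dy": 0.08, "dz": 1.6, "wx": 0, "wy": -0.58, "wz": 0, "hand": 41},
    {"dx": 0, "dy": 0.08, "dz": 1.7, "wx": 0, "wy": -0.58, "wz": 0, "hand": 41},
    {"dx": 0, "dy": 0.08, "dz": 1.7, "wx": 0, "wy": -0.58, "wz": 0, "hand": 41},
    {"dx": 0, "dy": 0.08, "dz": 1.7, "wx": 0, "wy": -0.58, "wz": 0, "hand": 44},
    {"dx": 0, "dy": 0.08, "dz": 1.7, "wx": 0, "wy": -0.58, "wz": 0, "hand": 45},
    {"dx": 0, "dy": 0.08, "dz": 1.7, "wx": 0, "wy": -0.58, "wz": 0, "hand": 46},
    {"dx": 0, "dy": 0.08, "dz": 1.7, "wx": 0, "wy": -0.58, "wz": 0, "hand": 47},
    {"dx": 0, "dy": 0.08, "dz": 1.7, "wx": 0, "wy": -0.58, "wz": 0, "hand": 47.5},
    {"dx": 0, "dy": 0.08, "dz": 1.7, "wx": 0, "wy": -0.58, "wz": 0, "hand": 47.5},
    {"dx": 0, "dy": 0.08, "dz": 1.5, "wx": 0, "wy": -0.58, "wz": 0, "hand": 47.5},
    {"dx": 0, "dy": 0.08, "dz": 1.1, "wx": 0, "wy": -0.58, "wz": 0, "hand": 47.5},
    {"dx": 0, "dy": 0.08, "dz": 0.6, "wx": 0, "wy": -0.58, "wz": 0, "hand": 47.5},
    {"dx": 0, "dy": 0.08, "dz": 0, "wx": 0, "wy": 0, "wz": 0, "hand": 48},
    {"dx": 0, "dy": 0.08, "dz": -0.3, "wx": 0, "wy": 0, "wz": 0, "hand": 49},
    {"dx": 0, "dy": 0.08, "dz": -0.3, "wx": 0, "wy": 0, "wz": 0, "hand": 49},
  ],
)

```text
clock: 36.3
eef_pos: [0.3913, -0.1704, 0.1182]
tool_rot: [0.999, 0.044, 0.003, 0.001]
ft_force: [0.4, -0.2, -1.7]
grip_width: 0.0488
grasp_force: 14.1
```

Run:
```python
from h import *
im,h=tins()
print('red',blob(h,(0,90,90),(9,255,255),(280,110,330,180),zt=.032)[:1])
print('yel',blob(h,(20,170,100),(36,255,255),(310,125,350,165),zt=.032)[:1])
print('whi',blob(h,(0,0,170),(180,60,255),(325,120,365,160),zt=.032)[:3])
print('under shelf sat/white:',blob(h,(0,0,140),(180,40,200),(190,150,236,245))[:2])
# holder geometry
for t in range(2):
  for d in bot.outline_of('top','clip_holder')[:3]:
    ys,xs=np.nonzero(d['region']); r=cv2.minAreaRect(np.c_[xs,ys].astype(np.float32)); print(round(d['score'],2),np.round(r[0],1),np.round(r[1],1),np.round(px2w('top',cv2.boxPoints(r),.01)[:,:2],3).tolist())
x0,y0=385,160; a=cv2.resize(bot.camera('top')[...,::-1][y0:y0+95,x0:x0+60],None,fx=8,fy=6.2,interpolation=cv2.INTER_CUBIC)
b=cv2.convertScaleAbs(cv2.resize(bot.camera('top')[...,::-1][110:205,250:380],None,fx=2.3,fy=2.3),alpha=1)
can=np.zeros((589,790,3),np.uint8); a=cv2.convertScaleAbs(a,alpha=1.6); can[:a.shape[0],:a.shape[1]]=a; can[:b.shape[0],485:485+b.shape[1]]=b; cv2.imwrite('pics/h1.png',can)
```

```text
red [(110, [299, 132, 12, 12], [0.6921, -0.0057])]
yel [(81, [319, 130, 12, 12], [0.6983, -0.0738])]
whi [(86, [341, 129, 10, 11], [0.7029, -0.1455]), (27, [349, 152, 4, 8], [0.6282, -0.1612])]
under shelf sat/white: []
0.9 [459.  224.5] [11.1 47.3] [[0.312, -0.506], [0.473, -0.516], [0.471, -0.555], [0.31, -0.545]]
0.77 [420.1 281.4] [47.5 10. ] [[0.269, -0.345], [0.281, -0.377], [0.133, -0.437], [0.121, -0.406]]
0.76 [412.7 206.5] [69.  15.4] [[0.57, -0.335], [0.575, -0.388], [0.34, -0.409], [0.335, -0.357]]
0.9 [459.  224.5] [11.1 47.3] [[0.312, -0.506], [0.473, -0.516], [0.471, -0.555], [0.31, -0.545]]
0.77 [420.1 281.4] [47.5 10. ] [[0.269, -0.345], [0.281, -0.377], [0.133, -0.437], [0.121, -0.406]]
0.76 [412.7 206.5] [69.  15.4] [[0.57, -0.335], [0.575, -0.388], [0.34, -0.409], [0.335, -0.357]]
```

View pics/h1.png

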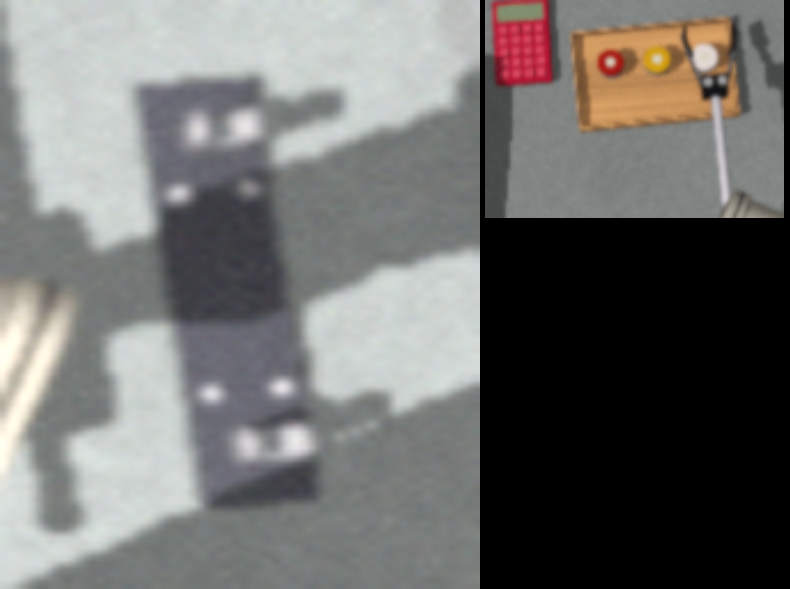

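All three tins are in the tray (inset (612,62), (657,58), (703,58)) and none remain under the shelf. The two clips of the large holder show their leaves at (221,126) and (270,440). Computing the holder pose.

Run:
```python
from h import *
def c(p): p=np.array(p,float); return np.c_[(p[:,0]+.5)/8-.5+385,(p[:,1]+.5)/6.2-.5+160]
S=px2w('top',c([(179,193),(250,187),(210,393),(281,387)]),.012)[:,:2]; print('screws mean',S.mean(0),S.round(3).tolist())
C=px2w('top',c([(135,85),(262,78),(203,508),(320,497)]),.01)[:,:2]; print('corners mean',C.mean(0),C.round(3).tolist())
for z in (.055,.063):
  L=px2w('top',c([(221,126),(270,440)]),z)[:,:2]; d=L[0]-L[1]; print('clips',z,L.round(4).tolist(),'mean',L.mean(0).round(4),'len',np.linalg.norm(d),'head',np.degrees(np.arctan2(d[1],d[0])))
for P in (S[0]-S[2],S[1]-S[3],C[0]-C[2],C[1]-C[3]): print('head',np.degrees(np.arctan2(P[1],P[0])))
```

```text
screws mean [ 0.45497275 -0.37386534] [[0.509, -0.353], [0.512, -0.384], [0.398, -0.364], [0.401, -0.394]]
corners mean [ 0.4545918  -0.37435946] [[0.569, -0.337], [0.573, -0.392], [0.336, -0.36], [0.341, -0.41]]
clips 0.055 [[0.5398, -0.3643], [0.3712, -0.38]] mean [ 0.4555 -0.3721] len 0.1693390505467152 head 5.323796499575943
clips 0.063 [[0.5387, -0.3627], [0.371, -0.3784]] mean [ 0.4549 -0.3706] len 0.16846123505313834 head 5.323796499575924
head 5.3535700598931895
head 5.257173148633865
head 5.643194922242733
head 4.491105720970155
```

Run:
```python
from h import *
plan([.4544,-.367,.12],5.3)
```

```text
d [0.96 4.06 0.49] w [-0.01  0.03 -0.04] | eef [ 0.3887 -0.169   0.114 ] gw 0.0488 t 36.5
```

Call:
drive_tool(
  rows=[
    {"dx": 0.2, "dy": 0.7, "dz": -0.1, "wx": 0, "wy": 0, "wz": -0.04, "hand": 49},
    {"dx": 0.4, "dy": 1.4, "dz": -0.1, "wx": 0, "wy": 0, "wz": -0.04, "hand": 49},
    {"dx": 0.5, "dy": 2.1, "dz": -0.1, "wx": 0, "wy": 0, "wz": -0.04, "hand": 49},
    {"dx": 0.7, "dy": 2.8, "dz": 0, "wx": 0, "wy": 0, "wz": -0.04, "hand": 49},
    {"dx": 0.9, "dy": 3.5, "dz": 0.2, "wx": 0, "wy": 0, "wz": -0.04, "hand": 49},
    {"dx": 0.96, "dy": 4.06, "dz": 0.4, "wx": 0, "wy": 0, "wz": -0.04, "hand": 49},
    {"dx": 0.96, "dy": 4.06, "dz": 0.49, "wx": 0, "wy": 0, "wz": -0.04, "hand": 49},
    {"dx": 0.96, "dy": 4.06, "dz": 0.49, "wx": 0, "wy": 0, "wz": -0.04, "hand": 49},
    {"dx": 0.96, "dy": 4.06, "dz": 0.49, "wx": 0, "wy": 0, "wz": -0.04, "hand": 49},
  ],
)

```text
clock: 37.45
eef_pos: [0.4546, -0.3661, 0.0896]
tool_rot: [0.999, 0.046, -0.001, -0.001]
ft_force: [0.5, -0.8, -2.6]
grip_width: 0.0492
grasp_force: 14.1
```

Run:
```python
from h import *
t=bot.camera('top')[...,::-1]; o=bot.get_obs(); print(o['eef_pos'],o['ft_force'])
z=o['eef_pos'][2]+.031
# tube: bright run per row
g=t.min(2).astype(float); pts=[]
for v in range(118,166,3):
    row=g[v,370:430]; k=np.nonzero(row>150)[0]
    if len(k)and len(k)<12: pts.append((370+k.mean(),v))
print(np.round(pts,1).tolist())
P=px2w('top',pts,z+.005)[:,:2]; k=np.polyfit(P[:,0],P[:,1],1)
print('tube line y=',k,'head',np.degrees(np.arctan(k[0])),'y at .37,.455,.54',np.polyval(k,[.37,.455,.54]), 'resid',np.std(P[:,1]-np.polyval(k,P[:,0])))
a0=np.radians(5.3); f=np.array([np.cos(a0),np.sin(a0),0]); r=np.array([-f[1],f[0],0]); G=o['eef_pos']+[0,0,.031]
a=cv2.resize(t[90:250,350:450],None,fx=5,fy=3.7,interpolation=cv2.INTER_CUBIC)
for x,zz in ((60,.017),(233,.016),(263,.016),(315,0),(336,.012)):
    u=w2px('top',G+f*x/1000-r*.006+[0,0,zz])[0]; print(x,u.round(1)); cv2.circle(a,(int((u[0]-350+.5)*5),int((u[1]-90+.5)*3.7)),2,(0,0,255),-1)
cv2.imwrite('pics/f1.png',a)
h=cv2.cvtColor(np.ascontiguousarray(t),cv2.COLOR_BGR2HSV); m=cv2.inRange(h,(3,150,110),(17,255,255))[120:260,380:440]; ys,xs=np.nonzero(m); print('orange rows',ys.min()+120 if len(ys) else None,ys.max()+120 if len(ys) else None,xs.min()+380,xs.max()+380)
u=[(385+i,j) for j in range(90,140) for i in (10,)]
```

```text
[ 0.45498589 -0.36619059  0.09027837] [-0.86602721  0.38828143 -2.62654788]
[[410.0, 136.0], [410.5, 139.0], [410.5, 142.0], [411.0, 145.0], [411.5, 148.0], [411.5, 151.0], [412.0, 154.0], [412.5, 157.0], [413.0, 160.0], [413.5, 163.0]]
tube line y= [ 0.09055589 -0.40869466] head 5.174357395669942 y at .37,.455,.54 [-0.37518898 -0.36749173 -0.35979448] resid 0.000520150507905234
60 [418.1 184. ]
233 [411.3 130.6]
263 [410.1 121.5]
315 [407.1 107.3]
336 [406.9 100. ]
orange rows 186 193 412 423
```

View pics/f1.png

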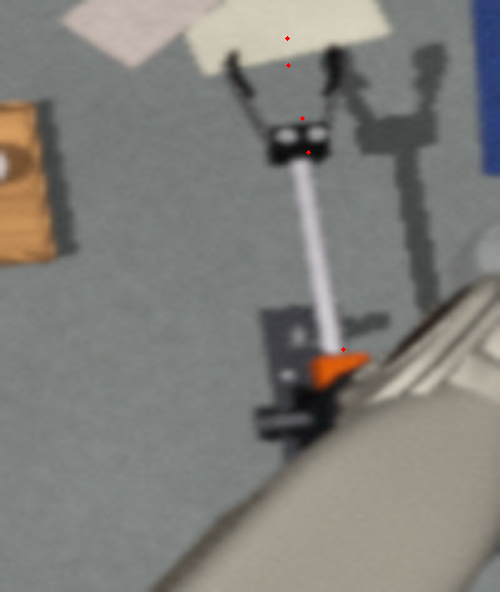

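No pictures left to view. The tube runs 5 mm left of the holder line and the handle front edge (orange row 186) sits slightly back of the prediction. I'll lower to just above the clips, where parallax is small, and measure numerically.

Call:
drive_tool(
  rows=[
    {"dx": 0, "dy": 0.1, "dz": 0.2, "wx": 0, "wy": 0, "wz": 0, "hand": 49},
    {"dx": 0, "dy": 0.1, "dz": 0.5, "wx": 0, "wy": 0, "wz": 0, "hand": 49},
    {"dx": 0, "dy": 0.1, "dz": 0.8, "wx": 0, "wy": 0, "wz": 0, "hand": 49},
    {"dx": 0, "dy": 0.1, "dz": 0.85, "wx": 0, "wy": 0, "wz": 0, "hand": 49},
    {"dx": 0, "dy": 0.1, "dz": 0.85, "wx": 0, "wy": 0, "wz": 0, "hand": 49},
    {"dx": 0, "dy": 0.1, "dz": 0.85, "wx": 0, "wy": 0, "wz": 0, "hand": 49},
  ],
)

```text
clock: 38.1
eef_pos: [0.4564, -0.3726, 0.0489]
tool_rot: [0.999, 0.046, 0.001, 0.0]
ft_force: [0.2, -0.4, -3.2]
grip_width: 0.0491
grasp_force: 14.1
```

```bash
cat > m.py <<'E'
from h import *
def meas():
    t=np.ascontiguousarray(bot.camera('top')[...,::-1]); o=bot.get_obs(); z=o['eef_pos'][2]+.031
    g=t.min(2).astype(float); pts=[]
    for v in range(140,170,2):
        row=g[v,395:425]; w=np.clip(row-135,0,None); k=np.argmax(w); sl=slice(max(0,k-4),k+5); ww=w[sl]
        if ww.sum()>20: pts.append((395+(np.arange(30)[sl]*ww).sum()/ww.sum(),v))
    P=px2w('top',pts,z+.004)[:,:2]; k=np.polyfit(P[:,0],P[:,1],1)
    print('eef',o['eef_pos'].round(4),'tube head',round(np.degrees(np.arctan(k[0])),2),'y at .455',round(np.polyval(k,.455),4),'y at .54',round(np.polyval(k,.54),4),'res',np.std(P[:,1]-np.polyval(k,P[:,0])).round(4),'F',o['ft_force'].round(1),'gw',o['grip_width'].round(4),o['grasp_force'].round(1))
    # block & handle along the tube axis, intensity profile per 1/2 px
    x=np.arange(.46,.80,.002); L=np.c_[x,np.polyval(k,x),np.full(len(x),z+.012)]; uv=w2px('top',L).astype(np.float32)
    p=cv2.remap(t,uv[:,0].reshape(1,-1),uv[:,1].reshape(1,-1),cv2.INTER_LINEAR)[0].astype(int)
    br=p.min(1); org=(p[:,2]-p[:,0]>60)
    print('orange x',x[org].min() if org.any() else None,x[org].max() if org.any() else None)
    dk=x[(x>.62)&(br<60)]; print('block x', dk.min() if len(dk) else None, dk.max() if len(dk) else None)
    return t
E
python3 -c "
from m import *
meas()"
```

```text
Traceback (most recent call last):
  File "m.py", line 9, in meas
    print('eef',o['eef_pos'].round(4),'tube head',round(np.degrees(np.arctan(k[0])),2),'y at .455',round(np.polyval(k,.455),4),'y at .54',round(np.polyval(k,.54),4),'res',np.std(P[:,1]-np.polyval(k,P[:,0])).round(4),'F',o['ft_force'].round(1),'gw',o['grip_width'].round(4),o['grasp_force'].round(1))
                                                                                                                                                                                                                                                        ^^^^^^^^^^^^^^^^^^^^^
AttributeError: 'float' object has no attribute 'round'
```

```bash
sed -i "s/o\['grip_width'\].round(4),o\['grasp_force'\].round(1)/o['grip_width'],o['grasp_force']/" m.py
python3 -c "
from m import *
meas()"
```

```text
eef [ 0.4565 -0.3728  0.0492] tube head 5.26 y at .455 -0.375 y at .54 -0.3671 res 0.0002 F [-0.3  0.1 -2.3] gw 0.048945063736592985 14.107649177312851
orange x 0.49400000000000005 0.512
block x 0.6880000000000002 0.7140000000000002
```

Call:
drive_tool(
  rows=[
    {"dx": 0.04, "dy": -0.04, "dz": 0, "wx": 0, "wy": 0, "wz": 0, "hand": 49},
    {"dx": 0.04, "dy": -0.04, "dz": 0.1, "wx": 0, "wy": 0, "wz": 0, "hand": 49},
    {"dx": 0.04, "dy": -0.04, "dz": 0.2, "wx": 0, "wy": 0, "wz": 0, "hand": 49},
    {"dx": 0.04, "dy": -0.04, "dz": 0.3, "wx": 0, "wy": 0, "wz": 0, "hand": 49},
    {"dx": 0.04, "dy": -0.04, "dz": 0.35, "wx": 0, "wy": 0, "wz": 0, "hand": 49},
    {"dx": 0.04, "dy": -0.04, "dz": 0.35, "wx": 0, "wy": 0, "wz": 0, "hand": 49},
  ],
)

```text
clock: 38.8
eef_pos: [0.4571, -0.3698, 0.0298]
tool_rot: [0.999, 0.046, -0.001, -0.001]
ft_force: [0.3, -0.2, -1.9]
grip_width: 0.0492
grasp_force: 14.1
```

```bash
python3 -c "
from m import *
meas(); print(bot.get_obs()['ft_torque'])"
```

```text
eef [ 0.4573 -0.37    0.0301] tube head 5.35 y at .455 -0.3723 y at .54 -0.3643 res 0.0002 F [-0.6  0.3 -2.1] gw 0.04925804053163398 14.109591990709305
orange x 0.49600000000000005 0.514
block x 0.6880000000000002 0.7120000000000002
[-0.00087481  0.03265102  0.01458034]
```

Call:
drive_tool(
  rows=[
    {"dx": 0, "dy": 0, "dz": 0.06, "wx": 0, "wy": 0, "wz": 0, "hand": 49},
    {"dx": 0, "dy": 0, "dz": 0.12, "wx": 0, "wy": 0, "wz": 0, "hand": 49},
    {"dx": 0, "dy": 0, "dz": 0.18, "wx": 0, "wy": 0, "wz": 0, "hand": 49},
    {"dx": 0, "dy": 0, "dz": 0.24, "wx": 0, "wy": 0, "wz": 0, "hand": 49},
    {"dx": 0, "dy": 0, "dz": 0.3, "wx": 0, "wy": 0, "wz": 0, "hand": 49},
    {"dx": 0, "dy": 0, "dz": 0.34, "wx": 0, "wy": 0, "wz": 0, "hand": 49},
    {"dx": 0, "dy": 0, "dz": 0.34, "wx": 0, "wy": 0, "wz": 0, "hand": 49},
  ],
)

```text
clock: 39.55
eef_pos: [0.4578, -0.3705, 0.0137]
tool_rot: [0.999, 0.046, 0.0, 0.0]
ft_force: [-0.1, -0.6, 0.9]
grip_width: 0.0491
grasp_force: 14.1
```

```bash
python3 -c "
from m import *
meas(); print(bot.get_obs()['ft_torque'])"
```

```text
eef [ 0.4578 -0.3705  0.0137] tube head 5.15 y at .455 -0.3728 y at .54 -0.3651 res 0.0002 F [-0.7 -0.9  0.8] gw 0.04864998801990409 14.13980484008789
orange x 0.49600000000000005 0.514
block x 0.6900000000000002 0.7180000000000002
[-0.00304094 -0.15762286  0.0294416 ]
```

Call:
drive_tool(
  rows=[
    {"dx": 0, "dy": 0, "dz": 0, "wx": 0, "wy": 0, "wz": 0, "hand": 44},
    {"dx": 0, "dy": 0, "dz": 0, "wx": 0, "wy": 0, "wz": 0, "hand": 40},
    {"dx": 0, "dy": 0, "dz": 0, "wx": 0, "wy": 0, "wz": 0, "hand": 38},
    {"dx": 0, "dy": 0, "dz": 0, "wx": 0, "wy": 0, "wz": 0, "hand": 38},
    {"dx": 0, "dy": 0, "dz": 0.03, "wx": 0, "wy": 0, "wz": 0, "hand": 38},
    {"dx": 0, "dy": 0, "dz": 0.06, "wx": 0, "wy": 0, "wz": 0, "hand": 38},
    {"dx": 0, "dy": 0, "dz": 0.06, "wx": 0, "wy": 0, "wz": 0, "hand": 38},
  ],
)

```text
clock: 40.3
eef_pos: [0.4585, -0.3731, 0.0151]
tool_rot: [0.999, 0.045, 0.001, 0.003]
ft_force: [-6.2, -0.9, 22.4]
grip_width: 0.0388
grasp_force: 50.5
```

```bash
python3 -c "
from m import *
meas(); print(bot.get_obs()['ft_torque'])"
```

```text
eef [ 0.4584 -0.3732  0.0152] tube head 5.05 y at .455 -0.3702 y at .54 -0.3627 res 0.0002 F [-6.1 -0.8 21.4] gw 0.03926859575707452 50.44751465320587
orange x 0.49200000000000005 0.514
block x 0.6900000000000002 0.7140000000000002
[-0.17155655  1.28596654 -0.16818409]
```

22 N against a firm stop at the home height. Relieve, open and rise.

Call:
drive_tool(
  rows=[
    {"dx": 0, "dy": 0, "dz": -0.03, "wx": 0, "wy": 0, "wz": 0, "hand": 38},
    {"dx": 0, "dy": 0, "dz": -0.06, "wx": 0, "wy": 0, "wz": 0, "hand": 44},
    {"dx": 0, "dy": 0, "dz": -0.06, "wx": 0, "wy": 0, "wz": 0, "hand": 50},
    {"dx": 0, "dy": 0, "dz": -0.06, "wx": 0, "wy": 0, "wz": 0, "hand": 60},
    {"dx": 0, "dy": 0, "dz": -0.06, "wx": 0, "wy": 0, "wz": 0, "hand": 80},
    {"dx": 0, "dy": 0, "dz": -0.06, "wx": 0, "wy": 0, "wz": 0, "hand": 85},
    {"dx": 0, "dy": 0, "dz": -0.06, "wx": 0, "wy": 0, "wz": 0, "hand": 85},
    {"dx": 0, "dy": 0, "dz": -0.06, "wx": 0, "wy": 0, "wz": 0, "hand": 85},
    {"dx": 0, "dy": 0, "dz": -0.4, "wx": 0, "wy": 0, "wz": 0, "hand": 85},
    {"dx": 0, "dy": 0, "dz": -1, "wx": 0, "wy": 0, "wz": 0, "hand": 85},
    {"dx": 0, "dy": 0, "dz": -2, "wx": 0, "wy": 0, "wz": 0, "hand": 85},
    {"dx": 0, "dy": 0, "dz": -3, "wx": 0, "wy": 0, "wz": 0, "hand": 85},
    {"dx": -1, "dy": -1.5, "dz": -3.5, "wx": 0, "wy": 0, "wz": 0, "hand": 85},
    {"dx": -1.5, "dy": -3, "dz": -3.5, "wx": 0, "wy": 0, "wz": 0, "hand": 85},
    {"dx": -2, "dy": -4, "dz": -3.5, "wx": 0, "wy": 0, "wz": 0, "hand": 85},
    {"dx": -2, "dy": -5, "dz": -3.5, "wx": 0, "wy": 0, "wz": 0, "hand": 85},
    {"dx": -2, "dy": -6, "dz": -3.5, "wx": 0, "wy": 0, "wz": 0, "hand": 85},
    {"dx": -2, "dy": -6, "dz": -3.5, "wx": 0, "wy": 0, "wz": 0, "hand": 85},
    {"dx": -2, "dy": -6, "dz": -3.5, "wx": 0, "wy": 0, "wz": 0, "hand": 85},
  ],
)

```text
clock: 42.25
eef_pos: [0.3284, -0.078, 0.1858]
tool_rot: [0.999, 0.047, -0.0, -0.0]
ft_force: [0.8, 0.0, 0.2]
grip_width: 0.0848
grasp_force: 0.0
```

```bash
cat > v.py <<'E'
from h import *
T=np.ascontiguousarray(bot.camera('top')[...,::-1]); S=np.ascontiguousarray(bot.camera('scene')[...,::-1])
# tube line in both views: exposed pieces; triangulate height
def cen(img,n,x,y0,zs,half=.02):
    # transverse scan around nominal line point in world y (top) at given z
    s=np.arange(-half,half,.001); f=np.array([.9957,.0924]); r=np.array([-f[1],f[0]])
    P=np.c_[np.array([x,y0])+s[:,None]*r,np.full(len(s),zs)]; uv=w2px(n,P).astype(np.float32)
    v=cv2.remap(img,uv[:,0].reshape(1,-1),uv[:,1].reshape(1,-1),cv2.INTER_LINEAR)[0].min(1).astype(float)
    w=np.clip(v-np.percentile(v,60),0,None); k=np.argmax(w); w[np.abs(np.arange(len(s))-k)>8]=0
    return (s*w).sum()/w.sum(), v.max()
for L in (-.10,-.07,.07,.10,.13,.16,.19,.22):
    x=.455+L*.9957; y=-.373+L*.0924
    print(L,[ (n,np.round(cen(i,n,x,y,.048),4).tolist()) for n,i in (('top',T),('scene',S))])
h=cv2.cvtColor(T,cv2.COLOR_BGR2HSV); m=cv2.inRange(h,(3,150,110),(17,255,255)); m[:180]=0;m[240:]=0;m[:,:395]=0;m[:,440:]=0
ys,xs=np.nonzero(m); r=cv2.minAreaRect(np.c_[xs,ys].astype(np.float32)); B=px2w('top',cv2.boxPoints(r),.062)[:,:2]; print('handle',r,B.round(4).tolist(),'c',B.mean(0).round(4))
o=bot.get_obs(); print(o['eef_pos'],o['ft_force'],o['clock'])
E
python3 v.py
```

```text
-0.1 [('top', [0.0005, 90.0]), ('scene', [0.003, 127.0])]
-0.07 [('top', [-0.0005, 195.0]), ('scene', [0.0178, 104.0])]
0.07 [('top', [-0.0006, 205.0]), ('scene', [0.0003, 169.0])]
0.1 [('top', [-0.0008, 203.0]), ('scene', [-0.0001, 167.0])]
0.13 [('top', [-0.0005, 200.0]), ('scene', [0.0006, 165.0])]
0.16 [('top', [-0.0008, 193.0]), ('scene', [0.0006, 164.0])]
0.19 [('top', [-0.0005, 189.0]), ('scene', [0.0006, 163.0])]
0.22 [('top', [-0.0009, 189.0]), ('scene', [0.0003, 164.0])]
handle ((416.8597412109375, 205.23780822753906), (36.44240951538086, 11.374449729919434), 83.6598129272461) [[0.5127, -0.3522], [0.5166, -0.3901], [0.3965, -0.3999], [0.3928, -0.3623]] c [ 0.4547 -0.3761]
[ 0.32926667 -0.07855035  0.18596578] [ 0.69766958 -0.42388531  0.08175553] 42.35
```

Run:
```python
from h import *
im,h=tins()
print('red',blob(h,(0,90,90),(9,255,255),(285,120,330,180),zt=.032)[:1])
print('yel',blob(h,(20,170,100),(36,255,255),(310,125,350,165),zt=.032)[:1])
print('whi',blob(h,(0,0,170),(180,60,255),(325,120,352,150),zt=.032)[:1])
for t in ('duck','calculator','spray_bottle'): print(t,[np.round(d['extent']).tolist() for d in bot.look_for('top',t)][:1])
print(bot.job_done())
```

```text
red [(111, [299, 132, 12, 12], [0.6921, -0.0057])]
yel [(80, [319, 130, 12, 12], [0.6983, -0.0738])]
whi [(106, [340, 129, 11, 12], [0.7011, -0.1437])]
duck [[171.0, 232.0, 17.0, 15.0]]
calculator [[265.0, 129.0, 25.0, 35.0]]
spray_bottle [[461.0, 157.0, 33.0, 30.0]]
the job is handed in; nothing more can be done
None
```

The job is handed in: the three tins that were there (red, yellow, white) lie side by side in the tray, the reacher measures home and level in both clips of the largest holder with its handle centred, and the duck, calculator and spray bottle have not moved.

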